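# Post a cracked screen panel into the scrap-screen box

### The arm

A 7-joint arm with a two-finger parallel gripper is mounted at the origin on the work surface. World frame = base frame: x ahead of the robot, y to its left, z up, the work surface at z = 0. Lengths are in mm, angles in rad, forces in N, time in s.
With the tool pointing down it reaches from about 400 to 750 mm from the base axis. Payload 19.5 kg.
Tool frame: the origin (TCP) lies midway between the tips of the shut fingers; the grasp point (between the pads) lies 19 mm behind it; x points along the fingers, y is the direction in which the jaws open and shut, and the axes are right-handed (so a half turn about x gives the same grasp; the last joint's range is limited). The gripper opens to 85 mm and grips with 20 to 120 N. Pads are 22 mm wide; open, the fingers measure 114 mm over their backs; the gripper's body (76 mm by 85 mm) begins 54 mm behind the grasp point. The pads swing forward as they close: fully open they stand 13 mm farther back than shut.
Start: joints at [-1.194, 0.707, -0.028, 1.485, 0.022, 0.951, -0.075], TCP at [233.817, 525.285, 231.268] pointing down, gripper open.
Joint ranges: [-2.71, 2.71], [-0.32, 2.16], [-1.57, 1.52], [0, 2.45], [-1.46, 4.6], [0, 2.02], [-2.83, 2.83]. Speed limits (rad/s): [1.89, 1.89, 2.57, 2.57, 3.01, 3.01, 3.01].

### API

Orientations are given as a unit quaternion [x, y, z, w].
In Python, from rig import arm gives the robot as it stands.
- The arm moves only by the tool jog_arm, never from a script. Its argument "deltas" is a list of rows, each an object of numbers: "tx", "ty", "tz": the shift along the world's x, y, z in mm; "wx", "wy", "wz": the turn, a rotation vector about the world's x, y, z in degrees. A call has exactly 10 rows; each row shifts and turns the commanded pose from where the row before left it; what a row does not reach is not made up. A row lasts 1/10 s, in which the tool goes at most 50 mm and 8.59 degrees, less where a joint would pass 70% of its speed; a pose out of reach is approached as far as the arm can. A call is refused whole if a number of a shift passes 50 or a number of a turn 8.59, either way. A call with a gripper value outside its range is refused whole. "grip" is the finger opening in mm, from 0 to 85.4, set as the call begins (left out, the last holds). The fingers move at their own pace and stop on an object; "force" is the grip in N (left out, the last holds). Time passes only in rows, so rows that do not move let the fingers close, or fill a call up. It gives the time, the measured TCP pose, the force and the opening at its end, in the units of the state.
- arm.sense(): the state, without advancing time (a new reading comes with each control period).
- arm.grab_frame(name): name is "scene" or "top" or "wrist"; returns a dict with "frame" (420x560x3 uint8, red, green, blue), "intrinsics" (3x3 intrinsics, pixels), "R" (3x3) and "t" (3): a world point X has camera coordinates R X + t. Camera axes: x right, y down, z forward; pixel columns grow to the right and rows downward; lengths in mm; the calibration is good to about 2 mm. A picture is of the moment at which its call begins. There is no depth.
- arm.hand_in(): hands the job in, once; it reports no verdict.
Trained networks look in the newest picture that a camera, given by its name, has taken for a name from the list of things; names that differ only in an ending like _2 or _b are one class to them, and where a whole thing is asked for, a point or a joint stands for the part that bears it (a point fixed in the world has none). Each returns a list of dicts, best first, with "confidence" (0 to 1); they miss things now and then, are a little off and sometimes report something else, mostly with a low value. They report only what shows in the picture. A call takes as long as a camera call.
- arm.look_for(thing, camera): "location" ([x, y, z] in mm, in the coordinates of the camera as it stood for that picture, good to about 4 mm: the middle of the surface that is visible of it).
- arm.regions_of(thing, camera): "mask" (420x560 bool, what is visible of it).
The state is a dict: "clock": time; "joints": joint angles; "qd": joint speeds; "effort": joint torques, N m; "tcp_pos": TCP position; "orientation": TCP orientation; "ft_force": force on the tool from outside, world axes, zero at the start; "wrist_torque": the same for the moment, N m; "finger_gap": finger opening in mm.
Only numpy, scipy, OpenCV 4.12 (cv2) and the standard library are available. Lean on these libraries where they do the work, as an engineer would, in place of code of your own. Each camera call takes 0.05 s, during which the arm holds its last target.

### The job

Take the cracked phone screen panel out of the wooden block's groove and push it down through the slot in the lid of the grey scrap box, right past the sprung flaps, so that it drops inside and the flaps close behind it. The sliding lid is never left in quite the same place, so feel for the slot with a light touch: the glass is already cracked and must not be pressed hard against the box. Leave the screw tray, the spudger and the hex key where they lie.

Things in the scene. Friction and masses are not known exactly. Their poses are not given: they have to be found in the camera images.
- panel_mid (a point): Centre of the cracked phone screen panel: a dark flat plate (glass in a metal mid-frame) 140 mm long (its own y), 68 mm high (z), 8 mm thick (x), 56 to 91 g. It stands on a long edge in the wooden block's groove: centre 65 mm, top edge 99 mm above the stool top. Either face may lead. The cracked glass bears up to 25 N against the box.
- block: Wooden block fixed on the stool, 50 (x) by 205 (y) by 45 mm high; origin: centre of its underside. A groove 11 mm wide, 14 mm deep along y in the middle of its top holds the panel, whose middle is within 5 mm of the block's along y. A steel spring clamp is clipped over the block's +y end, 92 mm from the middle, up to 125 mm above the stool.
- scrap_box: Grey sheet-steel scrap box, fixed, 116 (x) by 184 mm (y); origin: centre of its underside; walls and floor 4 mm. A steel lid, top face 130 mm above the origin, slides along the box's x in grooves (about 6 N moves it; stops at 16 mm either way); on rubber runners that give 1.5 mm under 15 N. Lips at the box's two y ends rise 4 mm above the lid.
- lid_top (a point): Fixed point above the box's middle, level with the lid's top face; axes as the box's. The lid's own place is NOT measured: the lid and its slot stand up to 14 mm to -x or +x of this point. The slot is straight, along y, 150 mm long, 10 mm wide, centred in y.
- notch (a point): The same point again, for the thumb notch: a square opening 60 by 60 mm through the middle of the slot, moving with the lid and open below, so that gripper fingers can follow the panel down into the box. Under the slot's +x edge, either side of the notch, a guide plate reaches 44 mm below the lid's top.
- flap_left (a joint): Angle (rad) of the sprung anti-return flap below the slot on the +y side of the notch, hinged along the slot's -x edge, 12.5 mm long: 0 shut (level, 7 mm below the lid's top face), about 1.2 to 1.3 when the panel is beside it. The panel needs about 3 to 10 N to be pushed in past both flaps.
- flap_right (a joint): The same for the flap on the -y side of the notch. The flaps grip the panel, so it does not fall by itself; they let go and shut once its top edge is about 20 mm below the lid's top face.
- tray: White plastic screw tray, 80 by 120 by 16 mm, loose; bystander. Origin at the centre of its underside.
- spudger: Aluminium spudger lying flat, 150 by 13 by 5 mm, loose; bystander. Origin at the centre of its underside.
- hex_key: Short steel hex key lying flat, 62 by 24 mm, 6 mm thick, loose; bystander. Origin under the middle of its long arm.

How it is judged:
By the outcome, as a careful person would: the job done as asked, in the order asked, and still so for the second after the job is handed in, with the robot touching nothing.
It also fails if it takes over 64 s, if anything falls off the work surface, if the arm or the gripper's body presses on something with over 40 N, if the wrist force passes 120 N, or if a joint passes its speed limit or range.

## Working session

There is one attempt and no reset: what is moved stays moved. The work goes in short steps, Python scripts to look and compute and a tool call to move; the robot and the scene stay as the last step left them, time stands still between calls to the robot, and variables do not carry over. Pictures are saved under pics/ and viewed, and the job is handed in when it is done.

Besides the shell and the picture viewer there is one more tool, called after ">>>" as a command line: name --argument value ..., lists and objects as JSON in quotes. jog_arm: Moves the arm, as the interface text tells. Its arguments: {"type":"object","properties":{"deltas":{"type":"array"},"grip":{"type":"number"},"force":{"type":"number"}},"required":["deltas"]}

```bash
mkdir -p pics
cat > h.py <<'E'
import numpy as np, cv2, json
from rig import arm
def snap(cam,name):
    f=arm.grab_frame(cam); cv2.imwrite('pics/'+name+'.png',cv2.cvtColor(f['frame'],cv2.COLOR_RGB2BGR))
    return f
def w(f,p): return np.array(f['R']).T@(np.array(p)-np.array(f['t']))
def px(f,X):
    c=np.array(f['R'])@np.array(X)+np.array(f['t']); u=np.array(f['intrinsics'])@c; return u[:2]/u[2]
def ray_z(f,uv,z):
    R=np.array(f['R']);o=-R.T@np.array(f['t']);d=R.T@np.linalg.inv(np.array(f['intrinsics']))@np.array([uv[0],uv[1],1.]);return o+d*(z-o[2])/d[2]
E
python3 - <<'E'
from h import *
np.set_printoptions(precision=1,suppress=True)
s=arm.sense();print({k:np.round(v,3) for k,v in s.items()})
for c in('scene','top'):
    f=snap(c,c+'0')
    print(c,'cam at',-np.array(f['R']).T@np.array(f['t']))
    for t in('panel_mid','block','scrap_box','tray','spudger','hex_key','flap_left','notch'):
        try:
            for r in arm.look_for(t,c)[:2]: print(c,t,round(r['confidence'],2),w(f,r['location']))
        except Exception as e: print(t,e)
print(arm.sense()['clock'])
E
```

```text
{'clock': np.float64(0.0), 'joints': array([-1.2,  0.7, -0. ,  1.5,  0. ,  1. , -0.1]), 'qd': array([-0., -0., -0., -0., -0., -0., -0.]), 'effort': array([ -0. , -88.3,   1.2, -23.6,   0. ,   0. ,   0. ]), 'tcp_pos': array([233.7, 525.1, 230.8]), 'orientation': array([ 0.1,  0.7, -0.1,  0.7]), 'ft_force': array([0.4, 0.5, 0.1]), 'wrist_torque': array([0. , 0.1, 0. ]), 'finger_gap': np.float64(85.37)}
scene cam at [1090.8 -196.4  929.4]
scene panel_mid 0.62 [ 628.6 -201.6  126.9]
scene panel_mid 0.59 [506.8 163.6  76.9]
scene block 0.63 [508.1 171.3  40.2]
scene scrap_box 0.83 [ 628.1 -203.   126.2]
scene tray 0.92 [776.4 187.8  -0.1]
scene tray 0.5 [ 631.4 -203.   134. ]
scene spudger 0.86 [659.6 -18.1   6.6]
scene flap_left 0.37 [ 598.5 -147.7  124.8]
scene flap_left 0.2 [ 607.1 -252.5  119.9]
scene notch 0.67 [774.4 188.1  -1.7]
scene notch 0.58 [ 630.4 -203.   130.5]
top cam at [441.8   5.3 787.8]
top panel_mid 0.57 [491.1 167.4  97.5]
top block 0.97 [493.1 188.3  48.4]
top scrap_box 0.71 [ 604.2 -203.6  129.8]
top scrap_box 0.26 [447.7   0.2   6.7]
top tray 0.57 [774.3 185.4   5.8]
top spudger 0.55 [644.  -16.4   0.7]
top hex_key 0.68 [446.3   2.5   4.9]
top flap_left 0.44 [446.9   1.    6.1]
0.9
```

View pics/scene0.png

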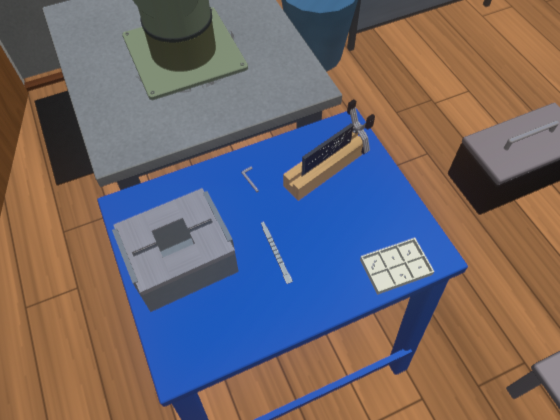

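View pics/top0.png

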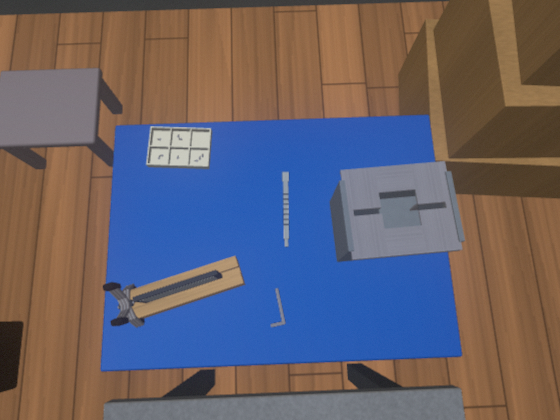

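Run:
```python
import cv2
a=cv2.imread('pics/top0.png')
cv2.imwrite('pics/z_block.png',cv2.resize(a[240:340,95:255],None,fx=5,fy=5,interpolation=cv2.INTER_CUBIC))
cv2.imwrite('pics/z_box.png',cv2.resize(a[150:270,320:470],None,fx=5,fy=5,interpolation=cv2.INTER_CUBIC))
```

```text
(no output)
```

View pics/z_block.png

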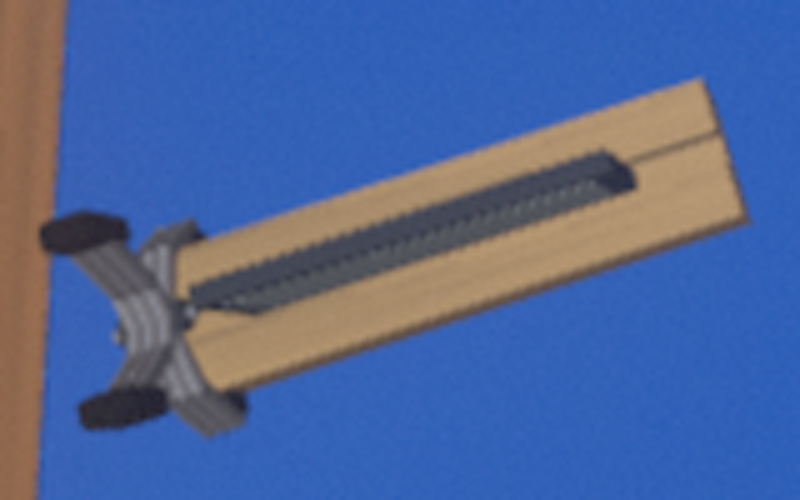

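View pics/z_box.png

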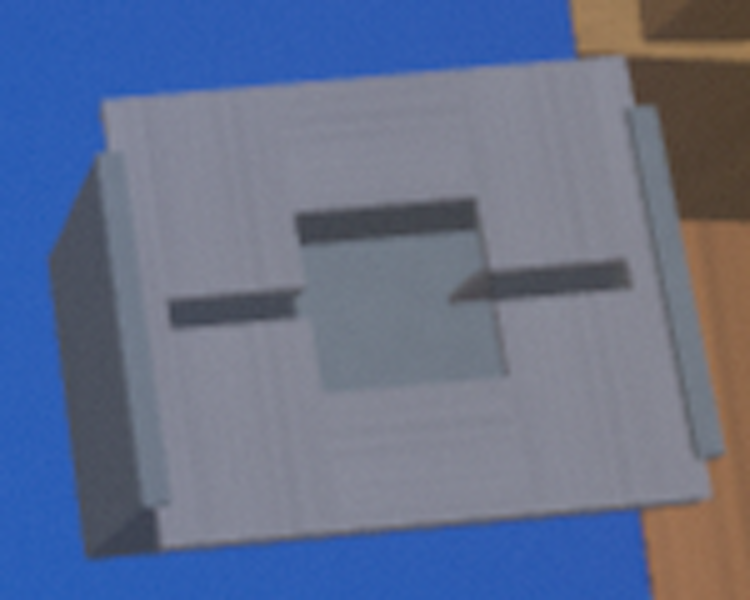

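Run:
```python
from h import *
np.set_printoptions(precision=1,suppress=True)
f=arm.grab_frame('top')
def P(U,off,z): return ray_z(f,((U[0]+.5)/5-.5+off[0],(U[1]+.5)/5-.5+off[1]),z)
b=(95,240);x=(320,150)
for n,U,z in [('blk nr top',(703,78),45),('blk nr bot',(748,220),45),('blk long edge top far',(190,240),45),('blk low far',(245,388),45),('pan top far',(190,290),99),('pan top near',(605,152),99),('pan top near2',(633,170),99),('groove',(720,131),45),('groove near panel',(640,160),45)]: print(n,P(U,b,z))
for n,U,z in [('slotL',(170,313),130),('slotR',(631,274),130),('n1',(296,213),130),('n2',(475,199),130),('n3',(507,376),130),('n4',(323,392),130),('lipL top',(113,152),134),('lipL bot',(157,504),134),('lipR top',(643,106),134),('lipR bot',(710,456),134),('lid tl',(103,100),130),('lid tr',(626,57),130),('lid br',(712,498),130),('lid bl',(160,550),130)]: print(n,P(U,x,z))
```

```text
blk nr top [547.6  76.   45. ]
blk nr bot [497.7  61.1  45. ]
blk long edge top far [498.2 253.6  45. ]
blk low far [447.9 232.6  45. ]
pan top far [478.4 234.8  99. ]
pan top near [517.1 102.8  99. ]
pan top near2 [511.   93.8  99. ]
groove [528.8  70.3  45. ]
groove near panel [519.8  98.3  45. ]
slotL [ 597.4 -122.1  130. ]
slotR [ 604.7 -271.2  130. ]
n1 [ 629.1 -165.6  130. ]
n2 [ 631.6 -224.1  130. ]
n3 [ 572.8 -227.3  130. ]
n4 [ 569.9 -168.4  130. ]
lipL top [ 650.7 -107.2  134. ]
lipL bot [ 535.6 -112.3  134. ]
lipR top [ 659.9 -281.2  134. ]
lipR bot [ 544.2 -286.2  134. ]
lid tl [ 670. -106.  130.]
lid tr [ 678.5 -279.6  130. ]
lid br [ 531.6 -286.7  130. ]
lid bl [ 521.8 -112.8  130. ]
```

```bash
cat >> h.py <<'E'
from scipy.spatial.transform import Rotation as Ro
def st():
    s=arm.sense();R=Ro.from_quat(s['orientation']).as_matrix();p=np.array(s['tcp_pos'])
    y=R[:,1]; 
    print('t',round(s['clock'],2),'tcp',p.round(2),'gap',round(float(s['finger_gap']),2),'F',np.round(s['ft_force'],2),'T',np.round(s['wrist_torque'],2))
    print('toolx',R[:,0].round(4),'tooly',y.round(4),'yaw of tool y',np.degrees(np.arctan2(y[1],y[0])).round(2),'j',np.round(s['joints'],2))
def turn_to(yaw):
    # rotvec to have toolx down and tool y at yaw deg
    s=arm.sense();R=Ro.from_quat(s['orientation']).as_matrix()
    a=np.radians(yaw);y=np.array([np.cos(a),np.sin(a),0]);x=np.array([0,0,-1.]);T=np.stack([x,y,np.cross(x,y)],1)
    print('turn deg',Ro.from_matrix(T@R.T).as_rotvec(degrees=True).round(2))
E
python3 - <<'E'
from h import *
st();turn_to(16.1);turn_to(196.1)
E
```

```text
t 0.95 tcp [233.81 525.3  231.27] gap 85.24 F [-0.08  1.03  0.22] T [0.05 0.01 0.03]
toolx [-0.e+00 -1.e-04 -1.e+00] tooly [ 4.067e-01  9.136e-01 -1.000e-04] yaw of tool y 66.0 j [-1.19  0.71 -0.03  1.48  0.02  0.95 -0.08]
turn deg [  0.   -0.  -49.9]
turn deg [  0.    0.  130.1]
```

>>> jog_arm --deltas '[{"tx": 26,"ty": -36,"tz": -6,"wz": -5},{"tx": 26,"ty": -36,"tz": -6,"wz": -5},{"tx": 26,"ty": -36,"tz": -6,"wz": -5},{"tx": 26,"ty": -36,"tz": -6,"wz": -5},{"tx": 26,"ty": -36,"tz": -6,"wz": -5},{"tx": 26,"ty": -36,"tz": -6,"wz": -5},{"tx": 26,"ty": -36,"tz": -6,"wz": -5},{"tx": 26,"ty": -36,"tz": -6,"wz": -5},{"tx": 26,"ty": -36,"tz": -6,"wz": -5},{"tx": 26,"ty": -36,"tz": -6,"wz": -5}]' --grip 85 --force 50

```text
$.deltas[0]: bad value
```

Run:
```python
from h import *
np.set_printoptions(precision=1,suppress=True)
st();turn_to(16.1)
f=snap('wrist','wr1');snap('top','top1')
for r in arm.look_for('panel_mid','wrist')[:2]: print(r['confidence'],w(f,r['location']))
print(-np.array(f['R']).T@np.array(f['t']))
```

```text
t 0.95 tcp [233.8 525.3 231.3] gap 85.24 F [-0.1  1.   0.2] T [0.1 0.  0. ]
toolx [-0. -0. -1.] tooly [ 0.4  0.9 -0. ] yaw of tool y 66.0 j [-1.2  0.7 -0.   1.5  0.   0.9 -0.1]
turn deg [  0.   -0.  -49.9]
[155.9 559.6 373.5]
```

View pics/wr1.png

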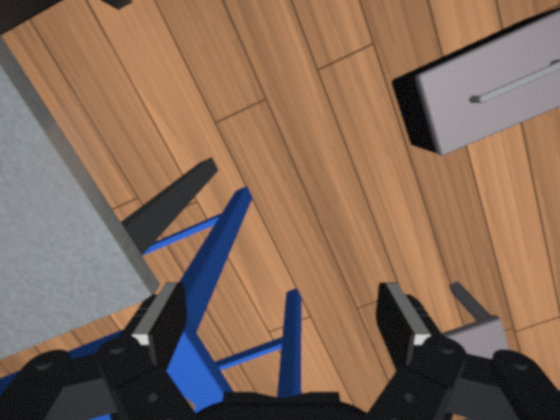

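The move was refused ("bad value"); the picture is of the start pose, showing only floor. I'll try again with all six keys in each row.

>>> jog_arm --deltas '[{"tx": 26,"ty": -36,"tz": -6,"wx": 0,"wy": 0,"wz": -5},{"tx": 26,"ty": -36,"tz": -6,"wx": 0,"wy": 0,"wz": -5},{"tx": 26,"ty": -36,"tz": -6,"wx": 0,"wy": 0,"wz": -5},{"tx": 26,"ty": -36,"tz": -6,"wx": 0,"wy": 0,"wz": -5},{"tx": 26,"ty": -36,"tz": -6,"wx": 0,"wy": 0,"wz": -5},{"tx": 26,"ty": -36,"tz": -6,"wx": 0,"wy": 0,"wz": -5},{"tx": 26,"ty": -36,"tz": -6,"wx": 0,"wy": 0,"wz": -5},{"tx": 26,"ty": -36,"tz": -6,"wx": 0,"wy": 0,"wz": -5},{"tx": 26,"ty": -36,"tz": -6,"wx": 0,"wy": 0,"wz": -5},{"tx": 26,"ty": -36,"tz": -6,"wx": 0,"wy": 0,"wz": -5}]' --grip 85 --force 50

```text
clock: 2.1
tcp_pos: [494.7, 163.7, 171.1]
orientation: [0.427, 0.564, -0.426, 0.564]
ft_force: [-0.0, 0.5, -0.7]
finger_gap: 84.9
```

Run:
```python
from h import *
np.set_printoptions(precision=1,suppress=True)
st();turn_to(16.1)
f=snap('wrist','wr2');snap('top','top2')
for r in arm.look_for('panel_mid','wrist')[:2]: print(r['confidence'],w(f,r['location']))
print(-np.array(f['R']).T@np.array(f['t']))
st()
```

```text
t 2.1 tcp [494.8 163.7 171.1] gap 84.9 F [-0.   0.5 -0.7] T [ 0.1  0.  -0.1]
toolx [ 0.  0. -1.] tooly [1.  0.3 0. ] yaw of tool y 15.81 j [-0.5  0.7  0.1  1.8 -0.1  0.7  0. ]
turn deg [-0.   0.   0.3]
0.9 [490.7 176.9 100.2]
[470.7 244.8 313.4]
t 2.25 tcp [494.9 162.9 170.9] gap 85.39 F [-0.6  0.3 -0.4] T [ 0.1 -0.  -0. ]
toolx [-0. -0. -1.] tooly [ 1.   0.3 -0. ] yaw of tool y 15.73 j [-0.5  0.7  0.1  1.8 -0.1  0.7  0. ]
```

View pics/wr2.png

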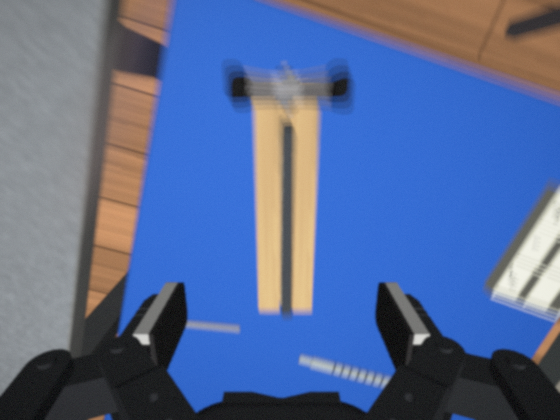

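Run:
```python
from h import *
f=snap('wrist','wr3');st()
a=cv2.imread('pics/wr3.png')
cv2.imwrite('pics/wr3z.png',cv2.resize(a[100:330,215:355],None,fx=2.6,fy=2.6,interpolation=cv2.INTER_CUBIC))
m=[r for r in arm.regions_of('panel_mid','wrist')][0]
ys,xs=np.nonzero(m['mask']);print(m['confidence'],ys.min(),ys.max())
for r in range(ys.min(),ys.max(),20):
    c=xs[ys==r]; print(r,c.min(),c.max(),ray_z(f,((c.min()+c.max())/2,r),99).round(1),ray_z(f,(c.min()-.5,r),99).round(1),ray_z(f,(c.max()+.5,r),99).round(1))
```

```text
t 2.3 tcp [493.97 164.77 171.12] gap 85.0 F [-0.27  1.13 -0.01] T [-0.01  0.06  0.02]
toolx [-4.e-04  0.e+00 -1.e+00] tooly [ 9.616e-01  2.746e-01 -4.000e-04] yaw of tool y 15.94 j [-0.45  0.72  0.12  1.76 -0.13  0.67  0.02]
0.83 113 310
113 281 287 [474.7 237.1  99. ] [472.7 236.6  99. ] [476.8 237.7  99. ]
133 278 290 [478.  225.7  99. ] [474.1 224.6  99. ] [481.9 226.8  99. ]
153 278 290 [481.4 213.8  99. ] [477.5 212.7  99. ] [485.4 214.9  99. ]
173 278 290 [485.  201.4  99. ] [480.9 200.3  99. ] [489.  202.6  99. ]
193 278 290 [488.6 188.5  99. ] [484.5 187.4  99. ] [492.8 189.7  99. ]
213 279 290 [492.8 175.2  99. ] [488.9 174.1  99. ] [496.7 176.3  99. ]
233 279 290 [496.8 161.3  99. ] [492.8 160.1  99. ] [500.8 162.4  99. ]
253 279 290 [500.9 146.7  99. ] [496.9 145.6  99. ] [505.  147.8  99. ]
273 279 290 [505.3 131.5  99. ] [501.2 130.3  99. ] [509.4 132.7  99. ]
293 279 289 [509.5 115.5  99. ] [505.6 114.4  99. ] [513.4 116.6  99. ]
```

View pics/wr3z.png

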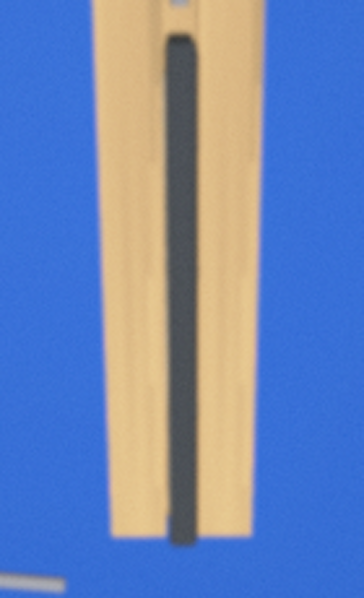

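Sharp view: panel lies straight up the picture (columns 279–290, rows 113–310), aligned with the jaws (yaw 15.9°), about 1 mm off centre. Descending to grasp.

>>> jog_arm --deltas '[{"tx": 0.7,"ty": 3,"tz": -12,"wx": 0,"wy": 0,"wz": 0},{"tx": 0,"ty": 0,"tz": -14,"wx": 0,"wy": 0,"wz": 0},{"tx": 0,"ty": 0,"tz": -14,"wx": 0,"wy": 0,"wz": 0},{"tx": 0,"ty": 0,"tz": -14,"wx": 0,"wy": 0,"wz": 0},{"tx": 0,"ty": 0,"tz": -14,"wx": 0,"wy": 0,"wz": 0},{"tx": 0,"ty": 0,"tz": -14,"wx": 0,"wy": 0,"wz": 0},{"tx": 0,"ty": 0,"tz": -14,"wx": 0,"wy": 0,"wz": 0},{"tx": 0,"ty": 0,"tz": -10,"wx": 0,"wy": 0,"wz": 0},{"tx": 0,"ty": 0,"tz": 0,"wx": 0,"wy": 0,"wz": 0},{"tx": 0,"ty": 0,"tz": 0,"wx": 0,"wy": 0,"wz": 0}]'

```text
clock: 3.35
tcp_pos: [494.4, 168.7, 65.4]
orientation: [0.425, 0.565, -0.425, 0.565]
ft_force: [-0.4, 0.7, 0.4]
finger_gap: 84.9
```

>>> jog_arm --deltas '[{"tx": 0,"ty": 0,"tz": 0,"wx": 0,"wy": 0,"wz": 0},{"tx": 0,"ty": 0,"tz": 0,"wx": 0,"wy": 0,"wz": 0},{"tx": 0,"ty": 0,"tz": 0,"wx": 0,"wy": 0,"wz": 0},{"tx": 0,"ty": 0,"tz": 0,"wx": 0,"wy": 0,"wz": 0},{"tx": 0,"ty": 0,"tz": 0,"wx": 0,"wy": 0,"wz": 0},{"tx": 0,"ty": 0,"tz": 0,"wx": 0,"wy": 0,"wz": 0},{"tx": 0,"ty": 0,"tz": 0,"wx": 0,"wy": 0,"wz": 0},{"tx": 0,"ty": 0,"tz": 0,"wx": 0,"wy": 0,"wz": 0},{"tx": 0,"ty": 0,"tz": 0,"wx": 0,"wy": 0,"wz": 0},{"tx": 0,"ty": 0,"tz": 0,"wx": 0,"wy": 0,"wz": 0}]' --grip 0 --force 50

```text
clock: 4.35
tcp_pos: [494.6, 168.3, 65.3]
orientation: [0.426, 0.565, -0.426, 0.565]
ft_force: [0.2, 0.2, 0.9]
finger_gap: 7.4
```

Run:
```python
from h import *
st();f=snap('wrist','wr4')
```

```text
t 4.35 tcp [494.56 168.3   65.29] gap 7.44 F [0.19 0.23 0.87] T [-0.02 -0.07 -0.05]
toolx [-0.  0. -1.] tooly [ 0.9612  0.2757 -0.    ] yaw of tool y 16.0 j [-0.43  0.9   0.08  1.84 -0.16  0.41  0.04]
```

View pics/wr4.png

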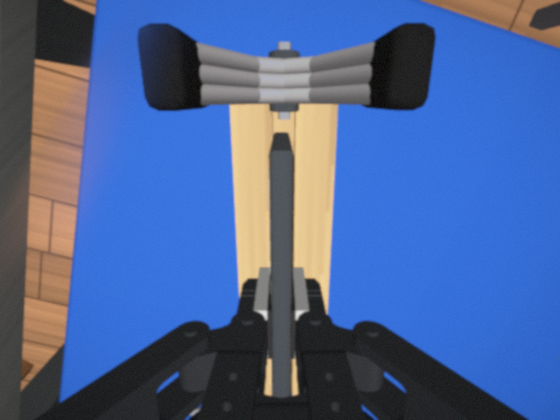

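Gripped (gap 7.4 mm); panel is straight between the pads, columns ~270–293, clamp above at row 70. Lift and carry.

>>> jog_arm --deltas '[{"tx": 0,"ty": 0,"tz": 7,"wx": 0,"wy": 0,"wz": 0},{"tx": 0,"ty": 0,"tz": 13,"wx": 0,"wy": 0,"wz": 0},{"tx": 0,"ty": 0,"tz": 15,"wx": 0,"wy": 0,"wz": 0},{"tx": 0,"ty": 0,"tz": 15,"wx": 0,"wy": 0,"wz": 0},{"tx": 0,"ty": 0,"tz": 15,"wx": 0,"wy": 0,"wz": 0},{"tx": 0,"ty": 0,"tz": 15,"wx": 0,"wy": 0,"wz": 0},{"tx": 0,"ty": 0,"tz": 15,"wx": 0,"wy": 0,"wz": 0},{"tx": 0,"ty": 0,"tz": 15,"wx": 0,"wy": 0,"wz": 0},{"tx": 0,"ty": 0,"tz": 15,"wx": 0,"wy": 0,"wz": 0},{"tx": 0,"ty": 0,"tz": 10,"wx": 0,"wy": 0,"wz": 0}]'

```text
clock: 5.4
tcp_pos: [494.5, 168.3, 202.1]
orientation: [0.426, 0.565, -0.425, 0.565]
ft_force: [-0.6, -0.0, -0.9]
finger_gap: 7.6
```

>>> jog_arm --deltas '[{"tx": 5.4,"ty": -18,"tz": 0,"wx": 0,"wy": 0,"wz": -0.7},{"tx": 12,"ty": -41,"tz": 0,"wx": 0,"wy": 0,"wz": -1.5},{"tx": 12,"ty": -41,"tz": 0,"wx": 0,"wy": 0,"wz": -1.5},{"tx": 12,"ty": -41,"tz": 0,"wx": 0,"wy": 0,"wz": -1.5},{"tx": 12,"ty": -41,"tz": 0,"wx": 0,"wy": 0,"wz": -1.5},{"tx": 12,"ty": -41,"tz": 0,"wx": 0,"wy": 0,"wz": -1.5},{"tx": 12,"ty": -41,"tz": 0,"wx": 0,"wy": 0,"wz": -1.5},{"tx": 12,"ty": -41,"tz": 0,"wx": 0,"wy": 0,"wz": -1.5},{"tx": 12,"ty": -41,"tz": 0,"wx": 0,"wy": 0,"wz": -1.5},{"tx": 5,"ty": -19,"tz": 0,"wx": 0,"wy": 0,"wz": -0.5}]'

```text
clock: 6.4
tcp_pos: [600.5, -200.8, 200.6]
orientation: [0.488, 0.511, -0.489, 0.511]
ft_force: [-0.1, 0.4, -0.7]
finger_gap: 7.5
```

Run:
```python
from h import *
st();arm.grab_frame('top');arm.grab_frame('top');st();turn_to(2.8)
f=snap('wrist','wr5');g=snap('scene','sc5');h=snap('top','top5')
a=cv2.imread('pics/sc5.png');cv2.imwrite('pics/sc5z.png',cv2.resize(a[150:320,90:260],None,fx=3.5,fy=3.5,interpolation=cv2.INTER_CUBIC))
```

```text
t 6.4 tcp [ 600.53 -200.8   200.58] gap 7.49 F [-0.08  0.43 -0.66] T [0.04 0.04 0.06]
toolx [-6.0e-04 -1.6e-03 -1.0e+00] tooly [ 9.99e-01  4.45e-02 -7.00e-04] yaw of tool y 2.55 j [ 0.21  0.84  0.14  1.29 -0.12  1.01  0.41]
t 6.5 tcp [ 600.37 -200.04  200.31] gap 7.22 F [-0.83  0.38 -1.06] T [0.07 0.01 0.05]
toolx [-9.0e-04 -1.4e-03 -1.0e+00] tooly [ 9.99e-01  4.49e-02 -9.00e-04] yaw of tool y 2.57 j [ 0.21  0.84  0.14  1.3  -0.12  1.01  0.41]
turn deg [ 0.08 -0.05  0.23]
```

View pics/wr5.png

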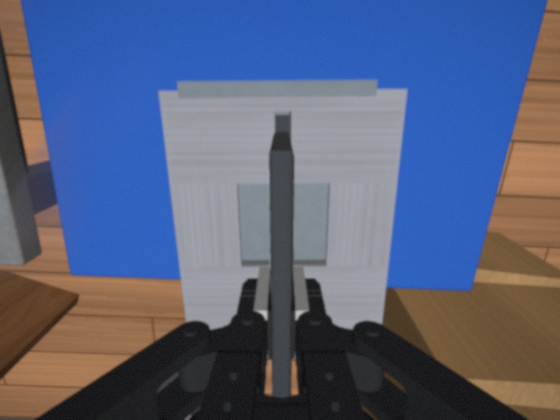

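View pics/sc5z.png

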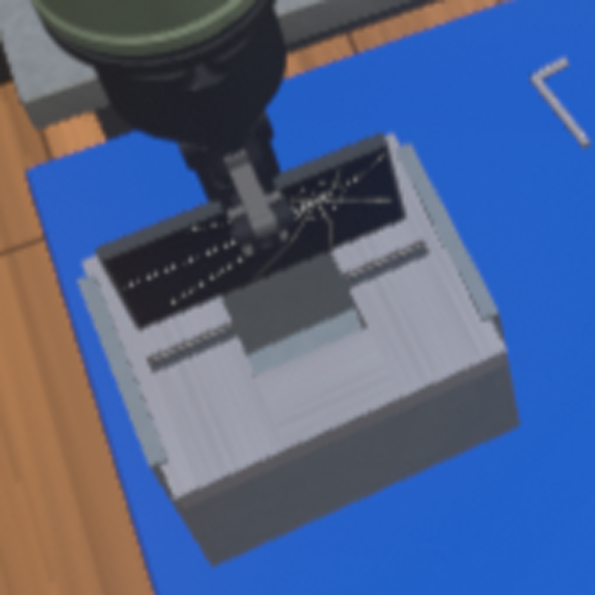

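Run:
```python
from h import *
a=cv2.imread('pics/wr5.png');cv2.imwrite('pics/wr5z.png',cv2.resize(a[75:275,200:360],None,fx=3.7,fy=3.0,interpolation=cv2.INTER_CUBIC))
cv2.imwrite('pics/wr5y.png',cv2.resize(a[95:195,225:340],None,fx=6,fy=6,interpolation=cv2.INTER_CUBIC))
a=cv2.imread('pics/top5.png');cv2.imwrite('pics/top5z.png',cv2.resize(a[150:270,320:470],None,fx=5,fy=5,interpolation=cv2.INTER_CUBIC))
```

```text
(no output)
```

View pics/wr5y.png

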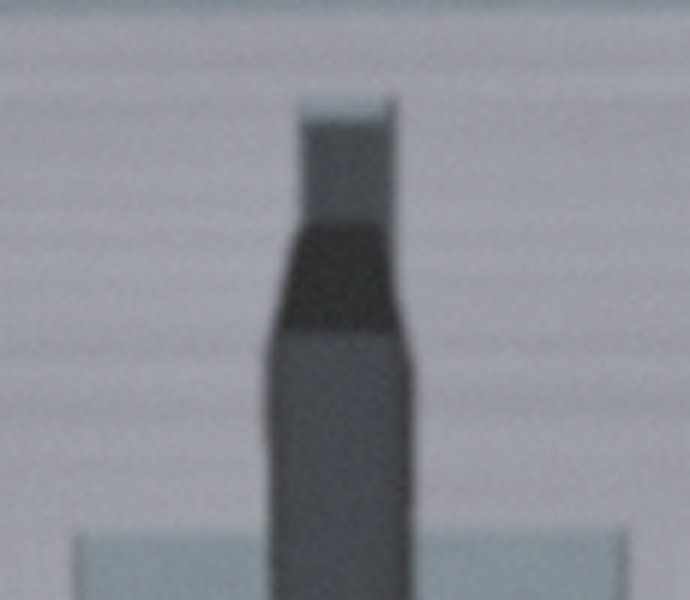

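View pics/top5z.png

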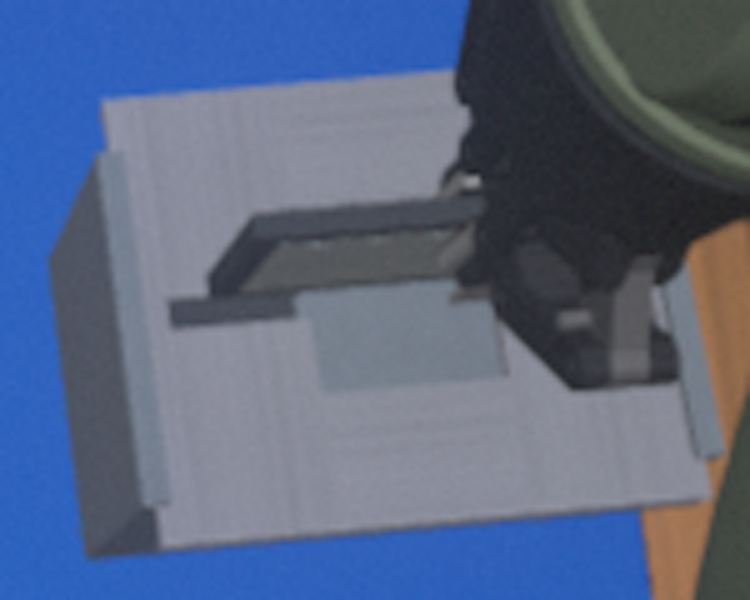

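Run:
```python
from h import *
f=arm.grab_frame('wrist');st()
y0=np.radians(2.8);ex=np.array([np.cos(y0),np.sin(y0),0]);ey=np.array([-np.sin(y0),np.cos(y0),0])
c=np.array([601,-196.7,0]); 
def P(n,U,z):
    p=ray_z(f,((U[0]+.5)/6-.5+225,(U[1]+.5)/6-.5+95),z);print(n,p.round(1),'box frame rel slot',((p-c)@ex).round(2),((p-c)@ey).round(2))
P('bot L',(302,222),166.3);P('bot R',(386,222),166.3);P('top L',(278,332),234.3);P('top R',(404,332),234.3)
P('slot L',(301,97),130);P('slot R',(397,97),130);P('slot L2',(302,215),130);P('slot R2',(394,215),130)
P('notch L',(77,533),130);P('notch R',(625,533),130)
def Q(n,U,z):
    p=ray_z(f,U,z);print(n,p.round(1),'rel',((p-c)@ex).round(2),((p-c)@ey).round(2))
Q('n3',(242,262),130);Q('n4',(326,262),130);Q('lipL',(179,83),134);Q('lipR',(377,81),134)
t=arm.sense()['tcp_pos'];print('tcp rel',(np.array(t)-c)@ex,(np.array(t)-c)@ey)
```

```text
t 6.7 tcp [ 600.89 -195.65  200.58] gap 7.13 F [-0.48  0.22  0.06] T [-0.02  0.03  0.05]
toolx [-1.e-04  6.e-04 -1.e+00] tooly [ 9.987e-01  5.010e-02 -1.000e-04] yaw of tool y 2.87 j [ 0.2   0.84  0.14  1.3  -0.12  1.01  0.41]
bot L [ 593.2 -127.2  166.3] box frame rel slot -4.43 69.79
bot R [ 600.3 -126.8  166.3] box frame rel slot 2.75 69.8
top L [ 593.1 -127.1  234.3] box frame rel slot -4.51 69.94
top R [ 599.8 -126.7  234.3] box frame rel slot 2.22 69.95
slot L [ 592.  -118.1  130. ] box frame rel slot -5.12 78.95
slot R [ 601.7 -117.6  130. ] box frame rel slot 4.57 78.96
slot L2 [ 592.6 -129.7  130. ] box frame rel slot -5.07 67.35
slot R2 [ 602.1 -129.2  130. ] box frame rel slot 4.39 67.37
notch L [ 569.8 -164.4  130. ] box frame rel slot -29.6 33.82
notch R [ 629.1 -161.4  130. ] box frame rel slot 29.76 33.91
n3 [ 573.5 -221.   130. ] rel -28.69 -22.92
n4 [ 632.6 -218.   130. ] rel 30.54 -22.82
lipL [ 536.  -105.4  134. ] rel -60.51 94.35
lipR [650.5 -98.6 134. ] rel 54.19 95.58
tcp rel -0.05783176671424234 1.0507112839832713
```

Run:
```python
from h import *
f=snap('wrist','wr6');st()
a=cv2.imread('pics/wr6.png');cv2.imwrite('pics/wr6y.png',cv2.resize(a[95:195,225:340],None,fx=6,fy=6,interpolation=cv2.INTER_CUBIC))
np.savez('wr6.npz',**{k:np.array(f[k]) for k in('intrinsics','R','t')})
```

```text
t 6.75 tcp [ 600.95 -195.64  200.62] gap 7.33 F [-0.03 -0.08 -0.87] T [ 0.03 -0.1   0.03]
toolx [ 0.e+00  4.e-04 -1.e+00] tooly [0.9987 0.0501 0.    ] yaw of tool y 2.87 j [ 0.2   0.84  0.14  1.3  -0.12  1.01  0.41]
```

View pics/wr6y.png

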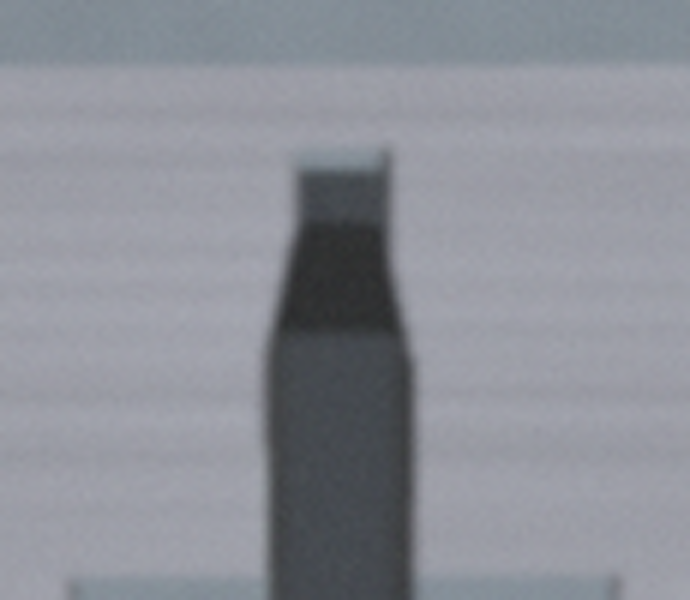

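Run:
```python
from h import *
f=dict(np.load('wr6.npz'))
y0=np.radians(2.8);ex=np.array([np.cos(y0),np.sin(y0),0]);ey=np.array([-np.sin(y0),np.cos(y0),0])
c=np.array([601,-196.7,0]); 
def P(n,U,z):
    p=ray_z(f,((U[0]+.5)/6-.5+225,(U[1]+.5)/6-.5+95),z);print(n,p.round(1),'box frame rel slot',((p-c)@ex).round(2),((p-c)@ey).round(2))
P('bot L',(302,222),166.3);P('bot R',(386,222),166.3);P('top L',(278,332),234.3);P('top R',(404,332),234.3)
P('slot L',(293,150),130);P('slot R',(390,150),130);P('slot L2',(298,215),130);P('slot R2',(387,215),130)
P('notch L',(70,579),130);P('notch R',(617,579),130);P('lip mid',(340,65),134)
```

```text
bot L [ 593.2 -127.   166.3] box frame rel slot -4.34 70.01
bot R [ 600.4 -126.6  166.3] box frame rel slot 2.84 70.02
top L [ 593.1 -126.8  234.3] box frame rel slot -4.44 70.16
top R [ 599.9 -126.5  234.3] box frame rel slot 2.3 70.18
slot L [ 591.5 -123.1  130. ] box frame rel slot -5.87 74.01
slot R [ 601.4 -122.6  130. ] box frame rel slot 4.01 74.03
slot L2 [ 592.3 -129.5  130. ] box frame rel slot -5.39 67.57
slot R2 [ 601.5 -129.   130. ] box frame rel slot 3.77 67.59
notch L [ 569.2 -169.4  130. ] box frame rel slot -30.47 28.87
notch R [ 628.8 -166.3  130. ] box frame rel slot 29.25 28.99
lip mid [ 595.9 -114.6  134. ] box frame rel slot -1.11 82.3
```

Panel and slot agree within 0.3 mm across; panel's +y end (row 222) is 4 mm inside the slot end (row 150), 1 mm off centre along y. Lower to just above the lid.

>>> jog_arm --deltas '[{"tx": 0,"ty": -1,"tz": -3,"wx": 0,"wy": 0,"wz": 0},{"tx": 0,"ty": 0,"tz": -5,"wx": 0,"wy": 0,"wz": 0},{"tx": 0,"ty": 0,"tz": -6,"wx": 0,"wy": 0,"wz": 0},{"tx": 0,"ty": 0,"tz": -6,"wx": 0,"wy": 0,"wz": 0},{"tx": 0,"ty": 0,"tz": -5,"wx": 0,"wy": 0,"wz": 0},{"tx": 0,"ty": 0,"tz": -4,"wx": 0,"wy": 0,"wz": 0},{"tx": 0,"ty": 0,"tz": -3,"wx": 0,"wy": 0,"wz": 0},{"tx": 0,"ty": 0,"tz": 0,"wx": 0,"wy": 0,"wz": 0},{"tx": 0,"ty": 0,"tz": 0,"wx": 0,"wy": 0,"wz": 0},{"tx": 0,"ty": 0,"tz": 0,"wx": 0,"wy": 0,"wz": 0}]'

```text
clock: 7.75
tcp_pos: [601.0, -197.8, 168.5]
orientation: [0.488, 0.512, -0.488, 0.512]
ft_force: [0.5, 0.4, 0.6]
finger_gap: 7.1
```

Run:
```python
from h import *
st()
f=snap('wrist','wr7');g=snap('scene','sc7');st()
a=cv2.imread('pics/wr7.png');cv2.imwrite('pics/wr7y.png',cv2.resize(a[95:195,225:340],None,fx=6,fy=6,interpolation=cv2.INTER_CUBIC))
a=cv2.imread('pics/sc7.png');cv2.imwrite('pics/sc7z.png',cv2.resize(a[180:290,105:245],None,fx=5,fy=5,interpolation=cv2.INTER_CUBIC))
```

```text
t 7.75 tcp [ 601.   -197.76  168.48] gap 7.13 F [0.5  0.42 0.64] T [-0.03 -0.   -0.  ]
toolx [ 2.e-04 -1.e-04 -1.e+00] tooly [9.988e-01 4.890e-02 2.000e-04] yaw of tool y 2.8 j [ 0.21  0.87  0.13  1.34 -0.12  0.94  0.42]
t 7.85 tcp [ 600.97 -197.73  168.45] gap 7.56 F [-0.47  0.4  -0.21] T [ 0.04 -0.03  0.04]
toolx [ 1.e-04 -1.e-04 -1.e+00] tooly [9.988e-01 4.890e-02 1.000e-04] yaw of tool y 2.81 j [ 0.21  0.87  0.13  1.34 -0.12  0.94  0.42]
```

View pics/wr7y.png

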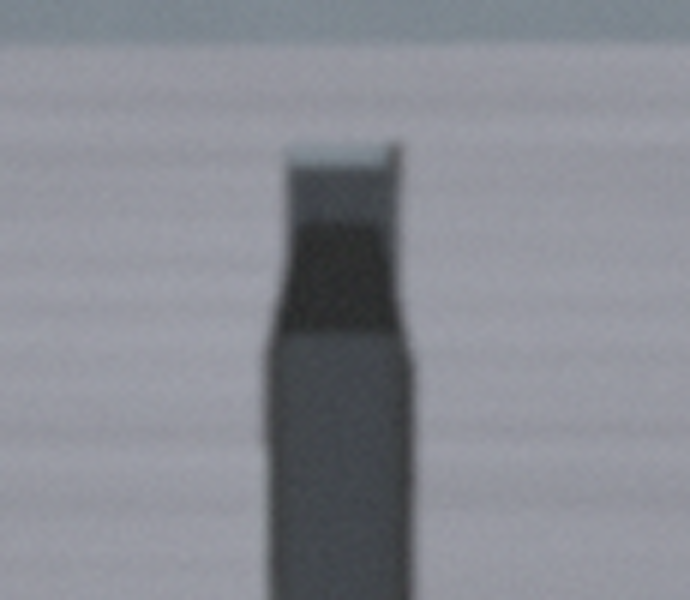

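View pics/sc7z.png

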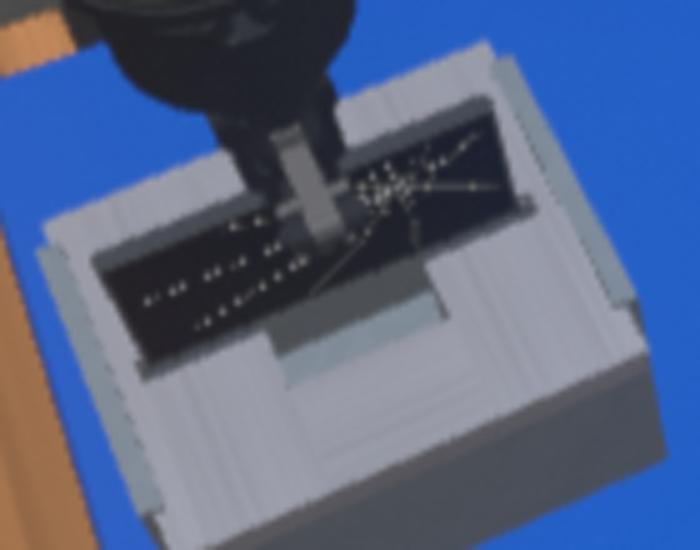

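Panel's bottom edge (cols 300–387) sits centred within the slot (cols 289–399) just above the lid. Feeling downward.

>>> jog_arm --deltas '[{"tx": 0,"ty": 0,"tz": -0.5,"wx": 0,"wy": 0,"wz": 0},{"tx": 0,"ty": 0,"tz": -0.5,"wx": 0,"wy": 0,"wz": 0},{"tx": 0,"ty": 0,"tz": -0.5,"wx": 0,"wy": 0,"wz": 0},{"tx": 0,"ty": 0,"tz": -0.5,"wx": 0,"wy": 0,"wz": 0},{"tx": 0,"ty": 0,"tz": -0.5,"wx": 0,"wy": 0,"wz": 0},{"tx": 0,"ty": 0,"tz": -0.5,"wx": 0,"wy": 0,"wz": 0},{"tx": 0,"ty": 0,"tz": -0.5,"wx": 0,"wy": 0,"wz": 0},{"tx": 0,"ty": 0,"tz": -0.5,"wx": 0,"wy": 0,"wz": 0},{"tx": 0,"ty": 0,"tz": 0,"wx": 0,"wy": 0,"wz": 0},{"tx": 0,"ty": 0,"tz": 0,"wx": 0,"wy": 0,"wz": 0}]'

```text
clock: 8.85
tcp_pos: [600.9, -197.7, 164.2]
orientation: [0.488, 0.512, -0.488, 0.512]
ft_force: [0.0, 0.4, -0.0]
finger_gap: 7.4
```

>>> jog_arm --deltas '[{"tx": 0,"ty": 0,"tz": -0.3,"wx": 0,"wy": 0,"wz": 0},{"tx": 0,"ty": 0,"tz": -0.3,"wx": 0,"wy": 0,"wz": 0},{"tx": 0,"ty": 0,"tz": -0.3,"wx": 0,"wy": 0,"wz": 0},{"tx": 0,"ty": 0,"tz": -0.3,"wx": 0,"wy": 0,"wz": 0},{"tx": 0,"ty": 0,"tz": -0.3,"wx": 0,"wy": 0,"wz": 0},{"tx": 0,"ty": 0,"tz": 0,"wx": 0,"wy": 0,"wz": 0},{"tx": 0,"ty": 0,"tz": 0,"wx": 0,"wy": 0,"wz": 0},{"tx": 0,"ty": 0,"tz": 0,"wx": 0,"wy": 0,"wz": 0},{"tx": 0,"ty": 0,"tz": 0,"wx": 0,"wy": 0,"wz": 0},{"tx": 0,"ty": 0,"tz": 0,"wx": 0,"wy": 0,"wz": 0}]'

```text
clock: 9.85
tcp_pos: [600.9, -197.7, 162.8]
orientation: [0.488, 0.512, -0.488, 0.512]
ft_force: [0.9, 0.1, -0.6]
finger_gap: 7.4
```

Run:
```python
from h import *
st()
```

```text
t 9.85 tcp [ 600.94 -197.69  162.78] gap 7.37 F [ 0.91  0.14 -0.58] T [ 0.03 -0.08 -0.02]
toolx [-0.  0. -1.] tooly [ 0.9988  0.0489 -0.    ] yaw of tool y 2.81 j [ 0.21  0.88  0.13  1.34 -0.12  0.93  0.42]
```

Bottom edge nominally at 128.8 with no force; continuing in small steps.

>>> jog_arm --deltas '[{"tx": 0,"ty": 0,"tz": -0.3,"wx": 0,"wy": 0,"wz": 0},{"tx": 0,"ty": 0,"tz": -0.3,"wx": 0,"wy": 0,"wz": 0},{"tx": 0,"ty": 0,"tz": -0.3,"wx": 0,"wy": 0,"wz": 0},{"tx": 0,"ty": 0,"tz": -0.3,"wx": 0,"wy": 0,"wz": 0},{"tx": 0,"ty": 0,"tz": -0.3,"wx": 0,"wy": 0,"wz": 0},{"tx": 0,"ty": 0,"tz": 0,"wx": 0,"wy": 0,"wz": 0},{"tx": 0,"ty": 0,"tz": 0,"wx": 0,"wy": 0,"wz": 0},{"tx": 0,"ty": 0,"tz": 0,"wx": 0,"wy": 0,"wz": 0},{"tx": 0,"ty": 0,"tz": 0,"wx": 0,"wy": 0,"wz": 0},{"tx": 0,"ty": 0,"tz": 0,"wx": 0,"wy": 0,"wz": 0}]'

```text
clock: 10.85
tcp_pos: [600.9, -197.7, 161.2]
orientation: [0.488, 0.512, -0.488, 0.512]
ft_force: [-0.3, -0.1, -1.2]
finger_gap: 7.3
```

Run:
```python
from h import *
st()
f=snap('wrist','wr8');g=snap('scene','sc8')
a=cv2.imread('pics/wr8.png');a=cv2.resize(a[95:195,225:340],None,fx=5,fy=5,interpolation=cv2.INTER_CUBIC);cv2.imwrite('pics/wr8y.png',a)
a=cv2.imread('pics/sc8.png');cv2.imwrite('pics/sc8z.png',cv2.resize(a[180:290,105:245],None,fx=5,fy=5,interpolation=cv2.INTER_CUBIC))
```

```text
t 10.85 tcp [ 600.92 -197.69  161.24] gap 7.26 F [-0.32 -0.08 -1.24] T [ 0.   -0.05  0.02]
toolx [-1.e-04  0.e+00 -1.e+00] tooly [ 9.988e-01  4.900e-02 -1.000e-04] yaw of tool y 2.81 j [ 0.21  0.88  0.13  1.34 -0.12  0.92  0.42]
```

View pics/wr8y.png

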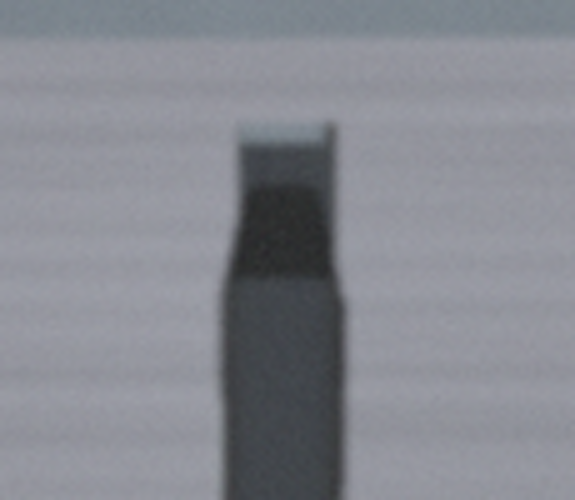

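View pics/sc8z.png

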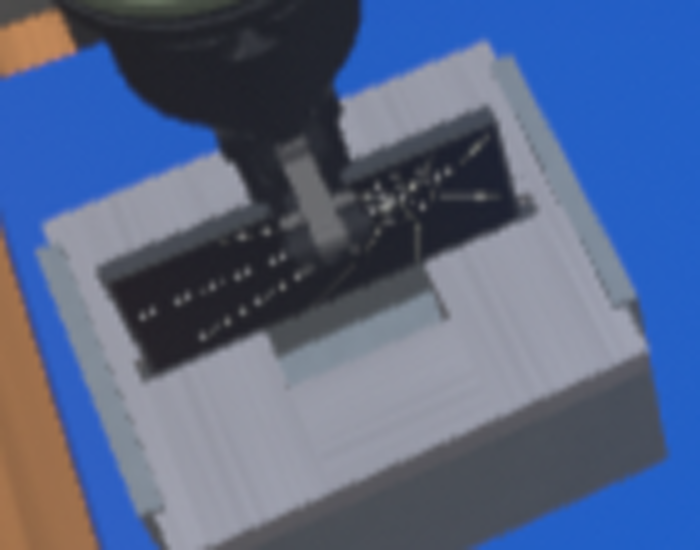

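No contact force, the panel's lower edge is inside the slot outline (cols 245–322 within 240–333), 0.4 mm toward -x. Nudge +0.3 and go on.

>>> jog_arm --deltas '[{"tx": 0.3,"ty": 0,"tz": 0,"wx": 0,"wy": 0,"wz": 0},{"tx": 0,"ty": 0,"tz": -0.5,"wx": 0,"wy": 0,"wz": 0},{"tx": 0,"ty": 0,"tz": -0.5,"wx": 0,"wy": 0,"wz": 0},{"tx": 0,"ty": 0,"tz": -0.5,"wx": 0,"wy": 0,"wz": 0},{"tx": 0,"ty": 0,"tz": -0.5,"wx": 0,"wy": 0,"wz": 0},{"tx": 0,"ty": 0,"tz": -0.5,"wx": 0,"wy": 0,"wz": 0},{"tx": 0,"ty": 0,"tz": -0.5,"wx": 0,"wy": 0,"wz": 0},{"tx": 0,"ty": 0,"tz": 0,"wx": 0,"wy": 0,"wz": 0},{"tx": 0,"ty": 0,"tz": 0,"wx": 0,"wy": 0,"wz": 0},{"tx": 0,"ty": 0,"tz": 0,"wx": 0,"wy": 0,"wz": 0}]'

```text
clock: 11.95
tcp_pos: [601.2, -197.7, 158.3]
orientation: [0.488, 0.512, -0.488, 0.512]
ft_force: [0.6, -0.9, -0.3]
finger_gap: 7.3
```

>>> jog_arm --deltas '[{"tx": 0,"ty": 0,"tz": -0.4,"wx": 0,"wy": 0,"wz": 0},{"tx": 0,"ty": 0,"tz": -0.4,"wx": 0,"wy": 0,"wz": 0},{"tx": 0,"ty": 0,"tz": -0.4,"wx": 0,"wy": 0,"wz": 0},{"tx": 0,"ty": 0,"tz": -0.4,"wx": 0,"wy": 0,"wz": 0},{"tx": 0,"ty": 0,"tz": -0.4,"wx": 0,"wy": 0,"wz": 0},{"tx": 0,"ty": 0,"tz": -0.4,"wx": 0,"wy": 0,"wz": 0},{"tx": 0,"ty": 0,"tz": -0.4,"wx": 0,"wy": 0,"wz": 0},{"tx": 0,"ty": 0,"tz": 0,"wx": 0,"wy": 0,"wz": 0},{"tx": 0,"ty": 0,"tz": 0,"wx": 0,"wy": 0,"wz": 0},{"tx": 0,"ty": 0,"tz": 0,"wx": 0,"wy": 0,"wz": 0}]'

```text
clock: 12.95
tcp_pos: [601.3, -197.8, 155.8]
orientation: [0.488, 0.512, -0.488, 0.512]
ft_force: [-0.4, 1.2, 6.8]
finger_gap: 7.4
```

Run:
```python
from h import *
st()
```

```text
t 12.95 tcp [ 601.31 -197.78  155.82] gap 7.36 F [-0.36  1.2   6.85] T [ 0.17  0.44 -0.06]
toolx [ 4.e-04 -1.e-04 -1.e+00] tooly [9.988e-01 4.880e-02 4.000e-04] yaw of tool y 2.8 j [ 0.21  0.89  0.13  1.35 -0.13  0.91  0.42]
```

Run:
```python
from h import *
f=snap('wrist','wr9');g=snap('scene','sc9')
a=cv2.imread('pics/wr9.png');a=cv2.resize(a[95:195,225:340],None,fx=5,fy=5,interpolation=cv2.INTER_CUBIC);cv2.imwrite('pics/wr9y.png',a)
a=cv2.imread('pics/sc9.png');cv2.imwrite('pics/sc9z.png',cv2.resize(a[180:290,105:245],None,fx=5,fy=5,interpolation=cv2.INTER_CUBIC))
for i in range(2): st()
```

```text
t 13.05 tcp [ 601.34 -197.74  155.85] gap 7.41 F [-1.77  0.95  6.08] T [ 0.12  0.42 -0.02]
toolx [ 4.e-04 -1.e-04 -1.e+00] tooly [9.988e-01 4.890e-02 4.000e-04] yaw of tool y 2.8 j [ 0.21  0.89  0.13  1.35 -0.13  0.91  0.42]
t 13.05 tcp [ 601.34 -197.74  155.85] gap 7.41 F [-1.77  0.95  6.08] T [ 0.12  0.42 -0.02]
toolx [ 4.e-04 -1.e-04 -1.e+00] tooly [9.988e-01 4.890e-02 4.000e-04] yaw of tool y 2.8 j [ 0.21  0.89  0.13  1.35 -0.13  0.91  0.42]
```

View pics/wr9y.png

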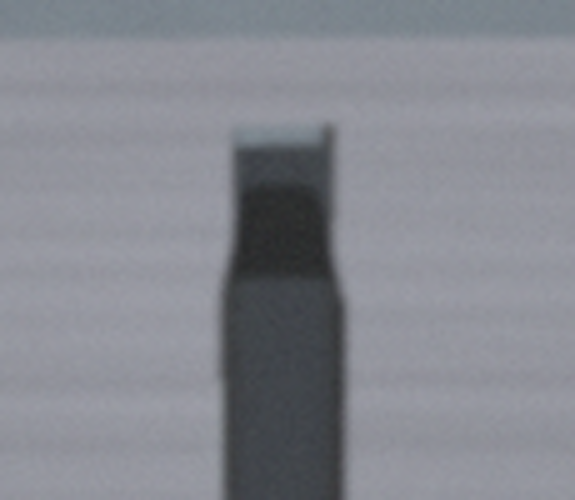

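View pics/sc9z.png

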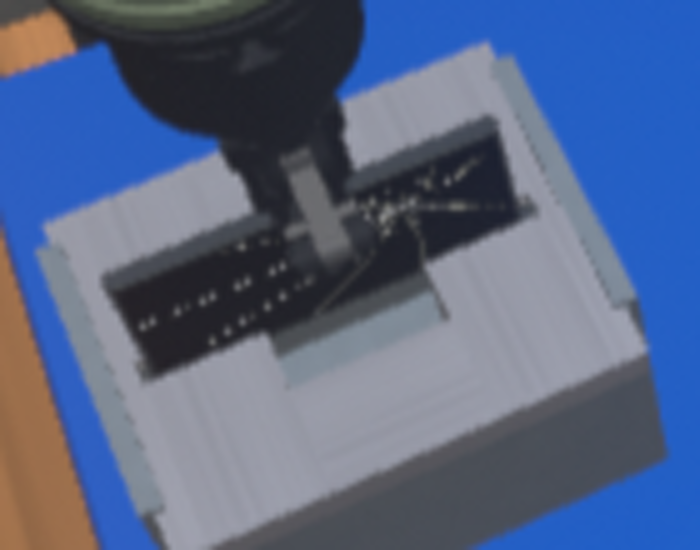

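Panel visibly has sunk into the slot; 6–7 N at 8 mm below the lid top matches the flaps at 7 mm. Pushing on while watching the force.

>>> jog_arm --deltas '[{"tx": 0,"ty": 0,"tz": -0.5,"wx": 0,"wy": 0,"wz": 0},{"tx": 0,"ty": 0,"tz": -0.5,"wx": 0,"wy": 0,"wz": 0},{"tx": 0,"ty": 0,"tz": -0.5,"wx": 0,"wy": 0,"wz": 0},{"tx": 0,"ty": 0,"tz": -0.5,"wx": 0,"wy": 0,"wz": 0},{"tx": 0,"ty": 0,"tz": 0,"wx": 0,"wy": 0,"wz": 0},{"tx": 0,"ty": 0,"tz": 0,"wx": 0,"wy": 0,"wz": 0},{"tx": 0,"ty": 0,"tz": 0,"wx": 0,"wy": 0,"wz": 0},{"tx": 0,"ty": 0,"tz": 0,"wx": 0,"wy": 0,"wz": 0},{"tx": 0,"ty": 0,"tz": 0,"wx": 0,"wy": 0,"wz": 0},{"tx": 0,"ty": 0,"tz": 0,"wx": 0,"wy": 0,"wz": 0}]'

```text
clock: 14.05
tcp_pos: [601.8, -197.8, 154.1]
orientation: [0.488, 0.512, -0.487, 0.513]
ft_force: [0.8, -0.4, 7.8]
finger_gap: 7.3
```

Run:
```python
from h import *
st()
```

```text
t 14.05 tcp [ 601.77 -197.84  154.06] gap 7.31 F [ 0.78 -0.45  7.78] T [ 0.08 -0.18  0.  ]
toolx [ 1.6e-03 -5.0e-04 -1.0e+00] tooly [0.9988 0.049  0.0015] yaw of tool y 2.81 j [ 0.21  0.89  0.13  1.35 -0.13  0.9   0.42]
```

>>> jog_arm --deltas '[{"tx": 0,"ty": 0,"tz": -0.5,"wx": 0,"wy": 0,"wz": 0},{"tx": 0,"ty": 0,"tz": -0.5,"wx": 0,"wy": 0,"wz": 0},{"tx": 0,"ty": 0,"tz": -0.5,"wx": 0,"wy": 0,"wz": 0},{"tx": 0,"ty": 0,"tz": -0.5,"wx": 0,"wy": 0,"wz": 0},{"tx": 0,"ty": 0,"tz": -0.5,"wx": 0,"wy": 0,"wz": 0},{"tx": 0,"ty": 0,"tz": -0.5,"wx": 0,"wy": 0,"wz": 0},{"tx": 0,"ty": 0,"tz": 0,"wx": 0,"wy": 0,"wz": 0},{"tx": 0,"ty": 0,"tz": 0,"wx": 0,"wy": 0,"wz": 0},{"tx": 0,"ty": 0,"tz": 0,"wx": 0,"wy": 0,"wz": 0},{"tx": 0,"ty": 0,"tz": 0,"wx": 0,"wy": 0,"wz": 0}]'

```text
clock: 15.05
tcp_pos: [601.6, -197.8, 150.7]
orientation: [0.488, 0.512, -0.487, 0.512]
ft_force: [3.8, -0.3, 5.0]
finger_gap: 7.2
```

Run:
```python
from h import *
st()
```

```text
t 15.05 tcp [ 601.6  -197.81  150.73] gap 7.21 F [ 3.81 -0.32  5.03] T [-0.13 -0.96  0.05]
toolx [ 1.e-03 -3.e-04 -1.e+00] tooly [0.9988 0.0489 0.001 ] yaw of tool y 2.8 j [ 0.21  0.9   0.13  1.35 -0.13  0.9   0.42]
```

>>> jog_arm --deltas '[{"tx": 0,"ty": 0,"tz": -1,"wx": 0,"wy": 0,"wz": 0},{"tx": 0,"ty": 0,"tz": -1,"wx": 0,"wy": 0,"wz": 0},{"tx": 0,"ty": 0,"tz": -1,"wx": 0,"wy": 0,"wz": 0},{"tx": 0,"ty": 0,"tz": -1,"wx": 0,"wy": 0,"wz": 0},{"tx": 0,"ty": 0,"tz": -1,"wx": 0,"wy": 0,"wz": 0},{"tx": 0,"ty": 0,"tz": -1,"wx": 0,"wy": 0,"wz": 0},{"tx": 0,"ty": 0,"tz": -1,"wx": 0,"wy": 0,"wz": 0},{"tx": 0,"ty": 0,"tz": 0,"wx": 0,"wy": 0,"wz": 0},{"tx": 0,"ty": 0,"tz": 0,"wx": 0,"wy": 0,"wz": 0},{"tx": 0,"ty": 0,"tz": 0,"wx": 0,"wy": 0,"wz": 0}]'

```text
clock: 16.05
tcp_pos: [601.2, -197.6, 143.4]
orientation: [0.488, 0.512, -0.488, 0.512]
ft_force: [4.0, 1.3, -0.4]
finger_gap: 7.3
```

Run:
```python
from h import *
st()
```

```text
t 16.05 tcp [ 601.21 -197.64  143.4 ] gap 7.29 F [ 4.03  1.28 -0.38] T [ 0.11 -1.01 -0.01]
toolx [-2.e-04  1.e-04 -1.e+00] tooly [ 9.988e-01  4.890e-02 -2.000e-04] yaw of tool y 2.81 j [ 0.21  0.91  0.12  1.36 -0.13  0.88  0.42]
```

>>> jog_arm --deltas '[{"tx": 0,"ty": 0,"tz": -2,"wx": 0,"wy": 0,"wz": 0},{"tx": 0,"ty": 0,"tz": -2,"wx": 0,"wy": 0,"wz": 0},{"tx": 0,"ty": 0,"tz": -2,"wx": 0,"wy": 0,"wz": 0},{"tx": 0,"ty": 0,"tz": -2,"wx": 0,"wy": 0,"wz": 0},{"tx": 0,"ty": 0,"tz": -2,"wx": 0,"wy": 0,"wz": 0},{"tx": 0,"ty": 0,"tz": -2,"wx": 0,"wy": 0,"wz": 0},{"tx": 0,"ty": 0,"tz": -2,"wx": 0,"wy": 0,"wz": 0},{"tx": 0,"ty": 0,"tz": -2,"wx": 0,"wy": 0,"wz": 0},{"tx": 0,"ty": 0,"tz": -2,"wx": 0,"wy": 0,"wz": 0},{"tx": 0,"ty": 0,"tz": -2,"wx": 0,"wy": 0,"wz": 0}]'

```text
clock: 17.05
tcp_pos: [601.2, -197.7, 123.3]
orientation: [0.488, 0.512, -0.488, 0.512]
ft_force: [3.8, 0.1, 1.5]
finger_gap: 7.5
```

Run:
```python
from h import *
st()
f=snap('wrist','wr10');g=snap('scene','sc10');st()
a=cv2.imread('pics/sc10.png');cv2.imwrite('pics/sc10z.png',cv2.resize(a[180:290,105:245],None,fx=5,fy=5,interpolation=cv2.INTER_CUBIC))
```

```text
t 17.05 tcp [ 601.19 -197.72  123.28] gap 7.47 F [3.83 0.14 1.45] T [ 0.08 -0.81  0.03]
toolx [-2.e-04  0.e+00 -1.e+00] tooly [ 9.988e-01  4.890e-02 -2.000e-04] yaw of tool y 2.8 j [ 0.21  0.93  0.12  1.38 -0.13  0.84  0.42]
t 17.15 tcp [ 601.09 -197.73  123.15] gap 7.11 F [ 3.44 -0.47  0.  ] T [-0.02 -0.92 -0.01]
toolx [-5.e-04  1.e-04 -1.e+00] tooly [ 9.988e-01  4.880e-02 -5.000e-04] yaw of tool y 2.8 j [ 0.21  0.93  0.12  1.38 -0.13  0.84  0.42]
```

View pics/wr10.png

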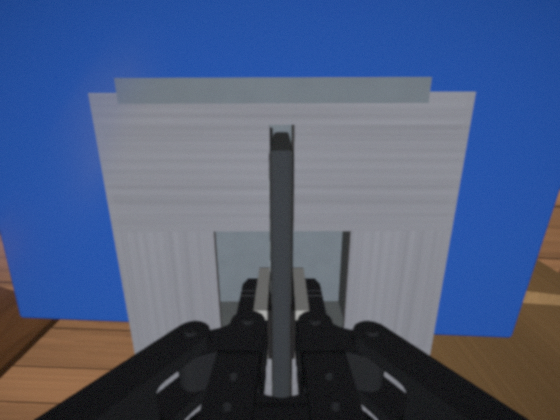

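View pics/sc10z.png

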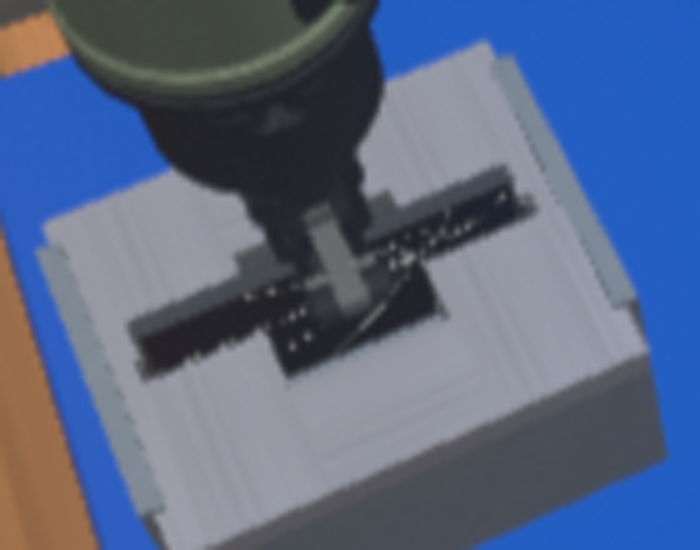

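Panel ~27 mm of its height remains above the lid, centred in the slot (cols 270–294), fingers over the notch (cols 217–350). Continuing.

>>> jog_arm --deltas '[{"tx": 0,"ty": 0,"tz": -2.5,"wx": 0,"wy": 0,"wz": 0},{"tx": 0,"ty": 0,"tz": -2.5,"wx": 0,"wy": 0,"wz": 0},{"tx": 0,"ty": 0,"tz": -2.5,"wx": 0,"wy": 0,"wz": 0},{"tx": 0,"ty": 0,"tz": -2.5,"wx": 0,"wy": 0,"wz": 0},{"tx": 0,"ty": 0,"tz": -2.5,"wx": 0,"wy": 0,"wz": 0},{"tx": 0,"ty": 0,"tz": -2.5,"wx": 0,"wy": 0,"wz": 0},{"tx": 0,"ty": 0,"tz": -2.5,"wx": 0,"wy": 0,"wz": 0},{"tx": 0,"ty": 0,"tz": -2.5,"wx": 0,"wy": 0,"wz": 0},{"tx": 0,"ty": 0,"tz": -2.5,"wx": 0,"wy": 0,"wz": 0},{"tx": 0,"ty": 0,"tz": -2.5,"wx": 0,"wy": 0,"wz": 0}]'

```text
clock: 18.15
tcp_pos: [601.2, -197.7, 98.3]
orientation: [0.488, 0.512, -0.488, 0.512]
ft_force: [2.9, -0.9, 0.6]
finger_gap: 7.8
```

Run:
```python
from h import *
st()
f=snap('wrist','wr11');g=snap('scene','sc11');st()
a=cv2.imread('pics/sc11.png');cv2.imwrite('pics/sc11z.png',cv2.resize(a[180:290,105:245],None,fx=5,fy=5,interpolation=cv2.INTER_CUBIC))
```

```text
t 18.15 tcp [ 601.2  -197.73   98.26] gap 7.83 F [ 2.91 -0.95  0.62] T [ 0.04 -0.73  0.01]
toolx [-1.e-04 -0.e+00 -1.e+00] tooly [ 9.988e-01  4.890e-02 -1.000e-04] yaw of tool y 2.8 j [ 0.22  0.96  0.11  1.4  -0.13  0.79  0.42]
t 18.25 tcp [ 601.08 -197.7    98.07] gap 7.18 F [ 3.61  0.45 -0.73] T [ 0.05 -0.86  0.03]
toolx [-6.e-04  1.e-04 -1.e+00] tooly [ 9.988e-01  4.890e-02 -5.000e-04] yaw of tool y 2.8 j [ 0.22  0.96  0.11  1.4  -0.13  0.79  0.42]
```

View pics/wr11.png

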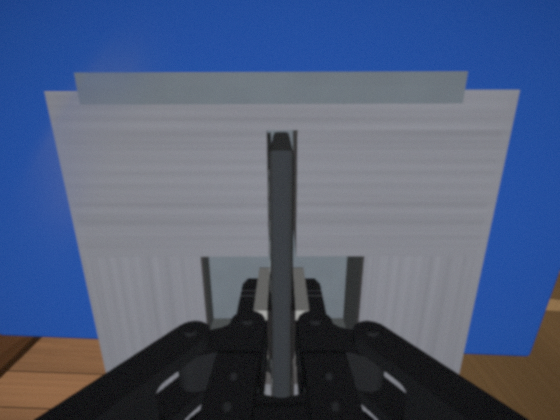

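View pics/sc11z.png

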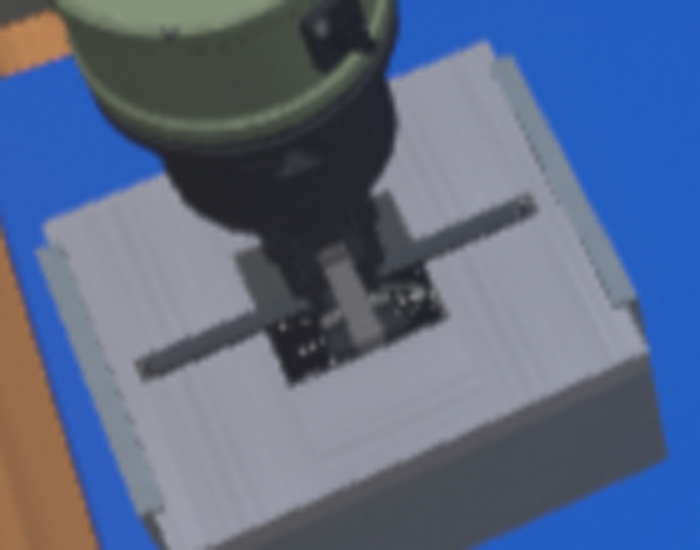

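Top edge is now level with the lid. Last ~22 mm in two steps, watching for knuckle contact.

>>> jog_arm --deltas '[{"tx": 0,"ty": 0,"tz": -1.5,"wx": 0,"wy": 0,"wz": 0},{"tx": 0,"ty": 0,"tz": -1.5,"wx": 0,"wy": 0,"wz": 0},{"tx": 0,"ty": 0,"tz": -1.5,"wx": 0,"wy": 0,"wz": 0},{"tx": 0,"ty": 0,"tz": -1.5,"wx": 0,"wy": 0,"wz": 0},{"tx": 0,"ty": 0,"tz": -1.5,"wx": 0,"wy": 0,"wz": 0},{"tx": 0,"ty": 0,"tz": -1.5,"wx": 0,"wy": 0,"wz": 0},{"tx": 0,"ty": 0,"tz": -1.5,"wx": 0,"wy": 0,"wz": 0},{"tx": 0,"ty": 0,"tz": -1.5,"wx": 0,"wy": 0,"wz": 0},{"tx": 0,"ty": 0,"tz": 0,"wx": 0,"wy": 0,"wz": 0},{"tx": 0,"ty": 0,"tz": 0,"wx": 0,"wy": 0,"wz": 0}]'

```text
clock: 19.25
tcp_pos: [601.2, -197.7, 86.4]
orientation: [0.488, 0.512, -0.488, 0.512]
ft_force: [5.7, 0.1, -1.2]
finger_gap: 7.3
```

Run:
```python
from h import *
st()
f=snap('wrist','wr12');st()
```

```text
t 19.25 tcp [ 601.2  -197.68   86.4 ] gap 7.28 F [ 5.65  0.09 -1.15] T [-0.02 -0.76  0.03]
toolx [-2.e-04  1.e-04 -1.e+00] tooly [ 9.988e-01  4.890e-02 -2.000e-04] yaw of tool y 2.8 j [ 0.22  0.98  0.11  1.4  -0.13  0.76  0.43]
t 19.3 tcp [ 601.2  -197.7    86.42] gap 7.58 F [ 4.08  0.35 -1.5 ] T [-0.01 -0.8   0.02]
toolx [-2.e-04  0.e+00 -1.e+00] tooly [ 9.988e-01  4.890e-02 -2.000e-04] yaw of tool y 2.8 j [ 0.22  0.98  0.11  1.4  -0.13  0.76  0.43]
```

View pics/wr12.png

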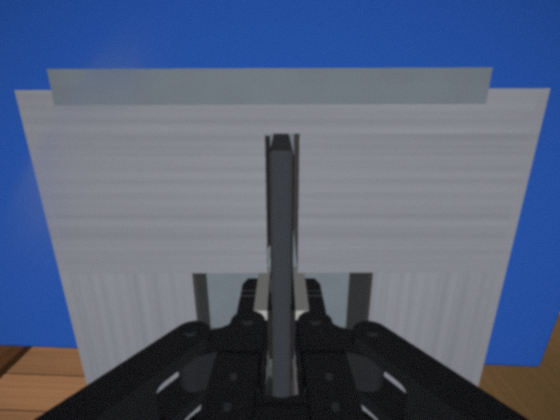

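>>> jog_arm --deltas '[{"tx": 0,"ty": 0,"tz": -1,"wx": 0,"wy": 0,"wz": 0},{"tx": 0,"ty": 0,"tz": -1,"wx": 0,"wy": 0,"wz": 0},{"tx": 0,"ty": 0,"tz": -1,"wx": 0,"wy": 0,"wz": 0},{"tx": 0,"ty": 0,"tz": -1,"wx": 0,"wy": 0,"wz": 0},{"tx": 0,"ty": 0,"tz": -1,"wx": 0,"wy": 0,"wz": 0},{"tx": 0,"ty": 0,"tz": -1,"wx": 0,"wy": 0,"wz": 0},{"tx": 0,"ty": 0,"tz": -1,"wx": 0,"wy": 0,"wz": 0},{"tx": 0,"ty": 0,"tz": -1,"wx": 0,"wy": 0,"wz": 0},{"tx": 0,"ty": 0,"tz": 0,"wx": 0,"wy": 0,"wz": 0},{"tx": 0,"ty": 0,"tz": 0,"wx": 0,"wy": 0,"wz": 0}]'

```text
clock: 20.3
tcp_pos: [602.3, -198.0, 81.0]
orientation: [0.488, 0.511, -0.487, 0.513]
ft_force: [-3.2, 2.9, 38.3]
finger_gap: 7.3
```

Run:
```python
from h import *
st()
f=snap('wrist','wr13');g=snap('scene','sc13');st()
a=cv2.imread('pics/sc13.png');cv2.imwrite('pics/sc13z.png',cv2.resize(a[180:290,105:245],None,fx=5,fy=5,interpolation=cv2.INTER_CUBIC))
```

```text
t 20.3 tcp [ 602.31 -197.99   81.02] gap 7.27 F [-3.21  2.91 38.29] T [0.71 0.97 0.25]
toolx [ 3.3e-03 -9.0e-04 -1.0e+00] tooly [0.9988 0.0492 0.0033] yaw of tool y 2.82 j [ 0.22  0.99  0.11  1.41 -0.14  0.75  0.43]
t 20.4 tcp [ 602.32 -198.01   81.03] gap 7.47 F [-3.58  4.77 39.77] T [0.63 0.98 0.25]
toolx [ 3.3e-03 -9.0e-04 -1.0e+00] tooly [0.9988 0.0492 0.0033] yaw of tool y 2.82 j [ 0.22  0.99  0.11  1.41 -0.14  0.75  0.43]
```

View pics/wr13.png

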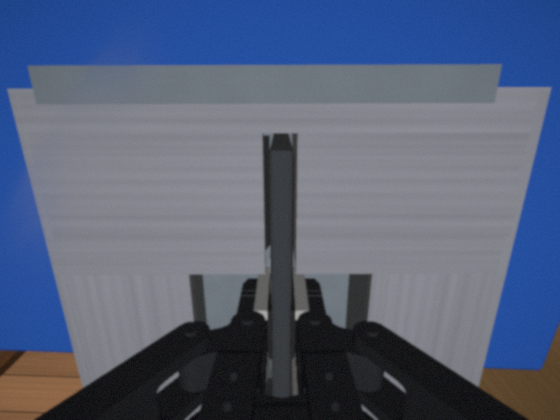

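View pics/sc13z.png

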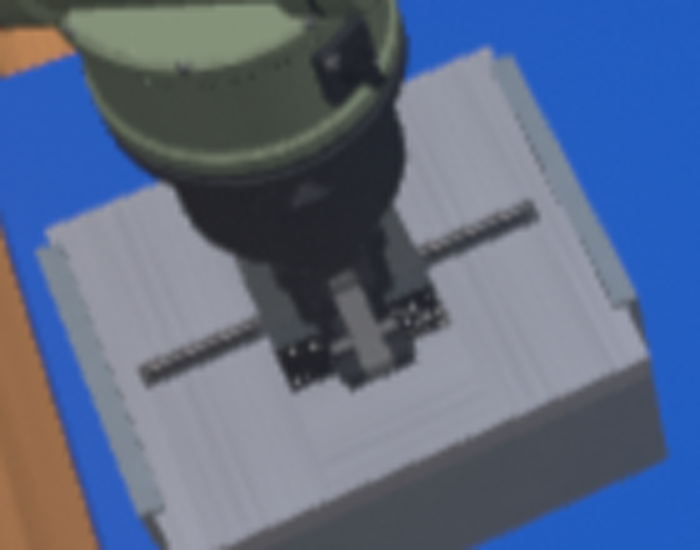

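The scene view shows the finger knuckles have landed on the lid (38 N, on the steel rather than the glass). Unload most of that at once; the lid's rubber travel means the panel does not shift relative to the flaps.

>>> jog_arm --deltas '[{"tx": 0,"ty": 0,"tz": 1.5,"wx": 0,"wy": 0,"wz": 0},{"tx": 0,"ty": 0,"tz": 1.5,"wx": 0,"wy": 0,"wz": 0},{"tx": 0,"ty": 0,"tz": 1.5,"wx": 0,"wy": 0,"wz": 0},{"tx": 0,"ty": 0,"tz": 0,"wx": 0,"wy": 0,"wz": 0},{"tx": 0,"ty": 0,"tz": 0,"wx": 0,"wy": 0,"wz": 0},{"tx": 0,"ty": 0,"tz": 0,"wx": 0,"wy": 0,"wz": 0},{"tx": 0,"ty": 0,"tz": 0,"wx": 0,"wy": 0,"wz": 0},{"tx": 0,"ty": 0,"tz": 0,"wx": 0,"wy": 0,"wz": 0},{"tx": 0,"ty": 0,"tz": 0,"wx": 0,"wy": 0,"wz": 0},{"tx": 0,"ty": 0,"tz": 0,"wx": 0,"wy": 0,"wz": 0}]'

```text
clock: 21.4
tcp_pos: [602.0, -197.8, 83.9]
orientation: [0.488, 0.512, -0.487, 0.513]
ft_force: [3.1, 0.2, 13.6]
finger_gap: 7.2
```

Run:
```python
from h import *
st()
```

```text
t 21.4 tcp [ 601.97 -197.83   83.91] gap 7.17 F [ 3.14  0.22 13.61] T [ 0.21 -0.61  0.07]
toolx [ 1.9e-03 -5.0e-04 -1.0e+00] tooly [0.9988 0.0491 0.0019] yaw of tool y 2.81 j [ 0.22  0.98  0.11  1.4  -0.13  0.76  0.43]
```

>>> jog_arm --deltas '[{"tx": 0,"ty": 0,"tz": 1,"wx": 0,"wy": 0,"wz": 0},{"tx": 0,"ty": 0,"tz": 0,"wx": 0,"wy": 0,"wz": 0},{"tx": 0,"ty": 0,"tz": 0,"wx": 0,"wy": 0,"wz": 0},{"tx": 0,"ty": 0,"tz": 2,"wx": 0,"wy": 0,"wz": 0},{"tx": 0,"ty": 0,"tz": 7,"wx": 0,"wy": 0,"wz": 0},{"tx": 0,"ty": 0,"tz": 8,"wx": 0,"wy": 0,"wz": 0},{"tx": 0,"ty": 0,"tz": 10,"wx": 0,"wy": 0,"wz": 0},{"tx": 0,"ty": 0,"tz": 10,"wx": 0,"wy": 0,"wz": 0},{"tx": 0,"ty": 0,"tz": 10,"wx": 0,"wy": 0,"wz": 0},{"tx": 0,"ty": 0,"tz": 2,"wx": 0,"wy": 0,"wz": 0}]' --grip 18

```text
clock: 22.4
tcp_pos: [601.6, -197.9, 134.4]
orientation: [0.488, 0.512, -0.487, 0.513]
ft_force: [-0.2, -0.3, -0.8]
finger_gap: 17.8
```

Run:
```python
from h import *
st()
g=snap('scene','sc14');f=snap('wrist','wr14');st()
a=cv2.imread('pics/sc14.png');cv2.imwrite('pics/sc14z.png',cv2.resize(a[180:290,105:245],None,fx=5,fy=5,interpolation=cv2.INTER_CUBIC))
```

```text
t 22.4 tcp [ 601.63 -197.89  134.42] gap 17.79 F [-0.2  -0.34 -0.76] T [0.   0.02 0.03]
toolx [ 1.4e-03 -5.0e-04 -1.0e+00] tooly [0.9988 0.0489 0.0014] yaw of tool y 2.8 j [ 0.21  0.92  0.12  1.37 -0.13  0.86  0.42]
t 22.5 tcp [ 601.31 -197.72  133.33] gap 17.88 F [ 0.17  0.29 -0.96] T [ 0.02 -0.01  0.  ]
toolx [ 3.e-04 -1.e-04 -1.e+00] tooly [9.988e-01 4.900e-02 3.000e-04] yaw of tool y 2.81 j [ 0.21  0.92  0.12  1.37 -0.13  0.86  0.42]
```

View pics/wr14.png

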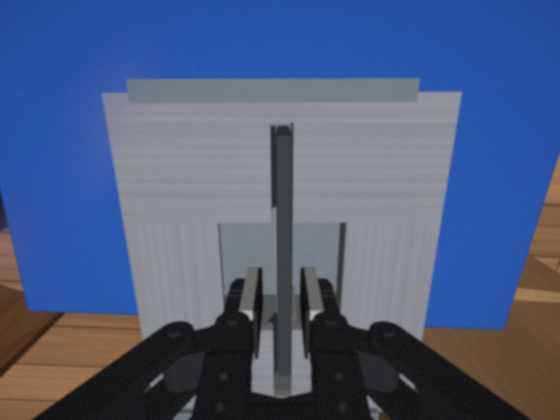

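View pics/sc14z.png

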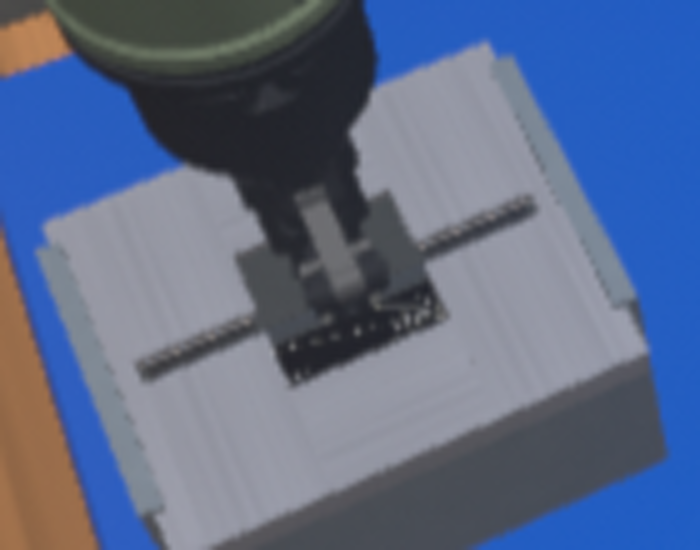

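Panel stays upright in the flaps, top edge visible below the lid through the notch; fingers straddle it free of contact. Now shut the fingers and push its top edge down with the tips.

>>> jog_arm --deltas '[{"tx": 0.5,"ty": 0,"tz": 0,"wx": 0,"wy": 0,"wz": 0},{"tx": 0,"ty": 0,"tz": 0,"wx": 0,"wy": 0,"wz": 0},{"tx": 0,"ty": 0,"tz": 0,"wx": 0,"wy": 0,"wz": 0},{"tx": 0,"ty": 0,"tz": 0,"wx": 0,"wy": 0,"wz": 0},{"tx": 0,"ty": 0,"tz": 0,"wx": 0,"wy": 0,"wz": 0},{"tx": 0,"ty": 0,"tz": -3,"wx": 0,"wy": 0,"wz": 0},{"tx": 0,"ty": 0,"tz": -3,"wx": 0,"wy": 0,"wz": 0},{"tx": 0,"ty": 0,"tz": -2,"wx": 0,"wy": 0,"wz": 0},{"tx": 0,"ty": 0,"tz": -2,"wx": 0,"wy": 0,"wz": 0},{"tx": 0,"ty": 0,"tz": 0,"wx": 0,"wy": 0,"wz": 0}]' --grip 0 --force 30

```text
clock: 23.5
tcp_pos: [601.6, -197.7, 122.6]
orientation: [0.488, 0.512, -0.488, 0.512]
ft_force: [0.2, -0.5, -0.2]
finger_gap: 0.3
```

>>> jog_arm --deltas '[{"tx": 0,"ty": 0,"tz": -1,"wx": 0,"wy": 0,"wz": 0},{"tx": 0,"ty": 0,"tz": -1,"wx": 0,"wy": 0,"wz": 0},{"tx": 0,"ty": 0,"tz": -1,"wx": 0,"wy": 0,"wz": 0},{"tx": 0,"ty": 0,"tz": -1,"wx": 0,"wy": 0,"wz": 0},{"tx": 0,"ty": 0,"tz": -1,"wx": 0,"wy": 0,"wz": 0},{"tx": 0,"ty": 0,"tz": -1,"wx": 0,"wy": 0,"wz": 0},{"tx": 0,"ty": 0,"tz": -1,"wx": 0,"wy": 0,"wz": 0},{"tx": 0,"ty": 0,"tz": -1,"wx": 0,"wy": 0,"wz": 0},{"tx": 0,"ty": 0,"tz": 0,"wx": 0,"wy": 0,"wz": 0},{"tx": 0,"ty": 0,"tz": 0,"wx": 0,"wy": 0,"wz": 0}]'

```text
clock: 24.5
tcp_pos: [601.7, -197.7, 114.9]
orientation: [0.488, 0.512, -0.488, 0.512]
ft_force: [0.7, 0.1, 0.9]
finger_gap: -0.1
```

Run:
```python
from h import *
st()
g=snap('scene','sc15');f=snap('wrist','wr15');st()
a=cv2.imread('pics/sc15.png');cv2.imwrite('pics/sc15z.png',cv2.resize(a[180:290,105:245],None,fx=5,fy=5,interpolation=cv2.INTER_CUBIC))
```

```text
t 24.5 tcp [ 601.73 -197.7   114.92] gap -0.06 F [0.72 0.07 0.88] T [-0.05 -0.01 -0.  ]
toolx [-1.e-04  0.e+00 -1.e+00] tooly [ 9.988e-01  4.890e-02 -1.000e-04] yaw of tool y 2.8 j [ 0.21  0.94  0.12  1.38 -0.13  0.82  0.42]
t 24.6 tcp [ 601.74 -197.74  114.94] gap 0.46 F [ 0.58 -0.46  0.56] T [-0.06 -0.08 -0.04]
toolx [-1.e-04 -0.e+00 -1.e+00] tooly [ 9.988e-01  4.890e-02 -1.000e-04] yaw of tool y 2.8 j [ 0.21  0.94  0.12  1.38 -0.13  0.82  0.42]
```

View pics/wr15.png

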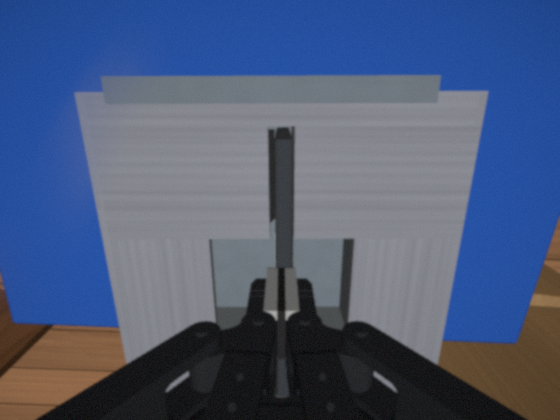

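View pics/sc15z.png

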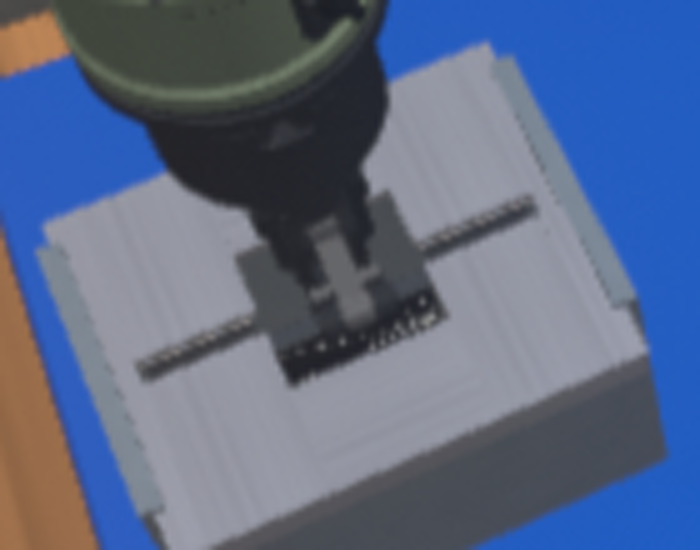

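>>> jog_arm --deltas '[{"tx": 0,"ty": 0,"tz": -1,"wx": 0,"wy": 0,"wz": 0},{"tx": 0,"ty": 0,"tz": -1,"wx": 0,"wy": 0,"wz": 0},{"tx": 0,"ty": 0,"tz": -0.5,"wx": 0,"wy": 0,"wz": 0},{"tx": 0,"ty": 0,"tz": -0.5,"wx": 0,"wy": 0,"wz": 0},{"tx": 0,"ty": 0,"tz": 0,"wx": 0,"wy": 0,"wz": 0},{"tx": 0,"ty": 0,"tz": 0,"wx": 0,"wy": 0,"wz": 0},{"tx": 0,"ty": 0,"tz": 0,"wx": 0,"wy": 0,"wz": 0},{"tx": 0,"ty": 0,"tz": 0,"wx": 0,"wy": 0,"wz": 0},{"tx": 0,"ty": 0,"tz": 0,"wx": 0,"wy": 0,"wz": 0},{"tx": 0,"ty": 0,"tz": 0,"wx": 0,"wy": 0,"wz": 0}]'

```text
clock: 25.6
tcp_pos: [601.7, -197.7, 112.0]
orientation: [0.488, 0.512, -0.488, 0.512]
ft_force: [0.4, -0.5, 1.7]
finger_gap: -0.1
```

>>> jog_arm --deltas '[{"tx": 0,"ty": 0,"tz": -1,"wx": 0,"wy": 0,"wz": 0},{"tx": 0,"ty": 0,"tz": -1,"wx": 0,"wy": 0,"wz": 0},{"tx": 0,"ty": 0,"tz": -1,"wx": 0,"wy": 0,"wz": 0},{"tx": 0,"ty": 0,"tz": 0,"wx": 0,"wy": 0,"wz": 0},{"tx": 0,"ty": 0,"tz": 0,"wx": 0,"wy": 0,"wz": 0},{"tx": 0,"ty": 0,"tz": 0,"wx": 0,"wy": 0,"wz": 0},{"tx": 0,"ty": 0,"tz": 0,"wx": 0,"wy": 0,"wz": 0},{"tx": 0,"ty": 0,"tz": 0,"wx": 0,"wy": 0,"wz": 0},{"tx": 0,"ty": 0,"tz": 0,"wx": 0,"wy": 0,"wz": 0},{"tx": 0,"ty": 0,"tz": 0,"wx": 0,"wy": 0,"wz": 0}]'

```text
clock: 26.6
tcp_pos: [601.7, -197.7, 109.0]
orientation: [0.488, 0.512, -0.488, 0.512]
ft_force: [-0.5, 0.1, -0.5]
finger_gap: 0.2
```

Run:
```python
from h import *
st()
f=snap('wrist','wr16');st()
```

```text
t 26.6 tcp [ 601.72 -197.68  108.98] gap 0.22 F [-0.46  0.11 -0.55] T [-0.06  0.01 -0.04]
toolx [-1.e-04  0.e+00 -1.e+00] tooly [ 9.988e-01  4.890e-02 -1.000e-04] yaw of tool y 2.81 j [ 0.21  0.95  0.12  1.39 -0.13  0.81  0.42]
t 26.65 tcp [ 601.72 -197.71  108.96] gap -0.27 F [ 0.16 -0.38  0.2 ] T [-0.   -0.02 -0.01]
toolx [-1.e-04 -0.e+00 -1.e+00] tooly [ 9.988e-01  4.890e-02 -1.000e-04] yaw of tool y 2.8 j [ 0.21  0.95  0.12  1.39 -0.13  0.81  0.42]
```

View pics/wr16.png

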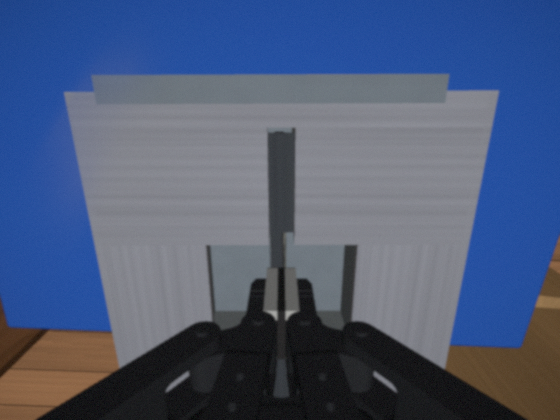

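The panel is gone from the slot (cols 268–294 now show the shut flap). Withdraw straight up and check.

>>> jog_arm --deltas '[{"tx": 0,"ty": 0,"tz": 5,"wx": 0,"wy": 0,"wz": 0},{"tx": 0,"ty": 0,"tz": 10,"wx": 0,"wy": 0,"wz": 0},{"tx": 0,"ty": 0,"tz": 15,"wx": 0,"wy": 0,"wz": 0},{"tx": 0,"ty": 0,"tz": 20,"wx": 0,"wy": 0,"wz": 0},{"tx": 0,"ty": 0,"tz": 20,"wx": 0,"wy": 0,"wz": 0},{"tx": 0,"ty": 0,"tz": 20,"wx": 0,"wy": 0,"wz": 0},{"tx": -5,"ty": 0,"tz": 20,"wx": 0,"wy": 0,"wz": 0},{"tx": -10,"ty": 0,"tz": 15,"wx": 0,"wy": 0,"wz": 0},{"tx": -20,"ty": 10,"tz": 10,"wx": 0,"wy": 0,"wz": 0},{"tx": -20,"ty": 20,"tz": 0,"wx": 0,"wy": 0,"wz": 0}]'

```text
clock: 27.65
tcp_pos: [546.2, -168.7, 245.9]
orientation: [0.488, 0.511, -0.488, 0.513]
ft_force: [0.6, -0.2, -1.1]
finger_gap: 0.1
```

>>> jog_arm --deltas '[{"tx": -20,"ty": 30,"tz": 0,"wx": 0,"wy": 0,"wz": 0},{"tx": -20,"ty": 40,"tz": 0,"wx": 0,"wy": 0,"wz": 0},{"tx": -10,"ty": 40,"tz": 0,"wx": 0,"wy": 0,"wz": 0},{"tx": 0,"ty": 40,"tz": 0,"wx": 0,"wy": 0,"wz": 0},{"tx": 0,"ty": 20,"tz": 0,"wx": 0,"wy": 0,"wz": 0},{"tx": 0,"ty": 0,"tz": 0,"wx": 0,"wy": 0,"wz": 0},{"tx": 0,"ty": 0,"tz": 0,"wx": 0,"wy": 0,"wz": 0},{"tx": 0,"ty": 0,"tz": 0,"wx": 0,"wy": 0,"wz": 0},{"tx": 0,"ty": 0,"tz": 0,"wx": 0,"wy": 0,"wz": 0},{"tx": 0,"ty": 0,"tz": 0,"wx": 0,"wy": 0,"wz": 0}]'

```text
clock: 28.65
tcp_pos: [496.7, 1.6, 244.0]
orientation: [0.488, 0.512, -0.488, 0.512]
ft_force: [0.1, 0.4, 0.4]
finger_gap: -0.0
```

Run:
```python
from h import *
st()
g=snap('scene','sc17');f=snap('top','top17')
a=cv2.imread('pics/sc17.png');b=cv2.imread('pics/top17.png')
A=cv2.resize(a[180:310,105:245],None,fx=4,fy=4,interpolation=cv2.INTER_CUBIC)
cv2.imwrite('pics/sc17z.png',A)
cv2.imwrite('pics/top17z.png',cv2.resize(b[150:270,320:470],None,fx=5,fy=5,interpolation=cv2.INTER_CUBIC))
np.set_printoptions(precision=1,suppress=True)
for t in('tray','spudger'):
    for r in arm.look_for(t,'scene')[:1]: print(t,w(g,r['location']))
for r in arm.look_for('hex_key','top')[:1]: print(w(f,r['location']))
```

```text
t 28.65 tcp [496.72   1.62 244.03] gap -0.02 F [0.07 0.38 0.4 ] T [-0.06 -0.01 -0.01]
toolx [-1.e-04 -1.e-04 -1.e+00] tooly [ 9.989e-01  4.790e-02 -1.000e-04] yaw of tool y 2.74 j [-0.17  0.58  0.17  1.75 -0.13  0.82  0.11]
tray [774.3 189.4   2.5]
spudger [657.7 -20.4   4.3]
```

View pics/sc17z.png

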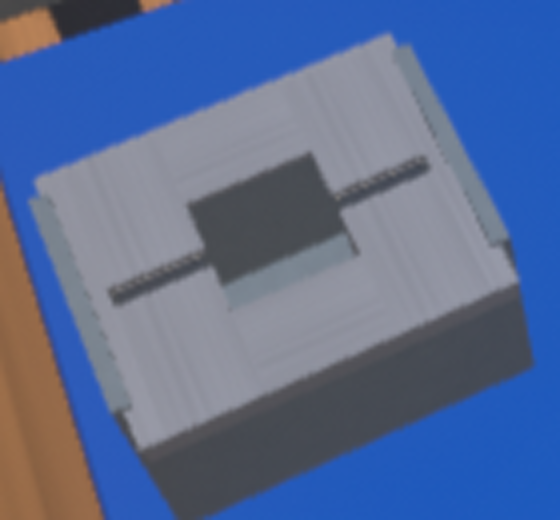

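View pics/top17z.png

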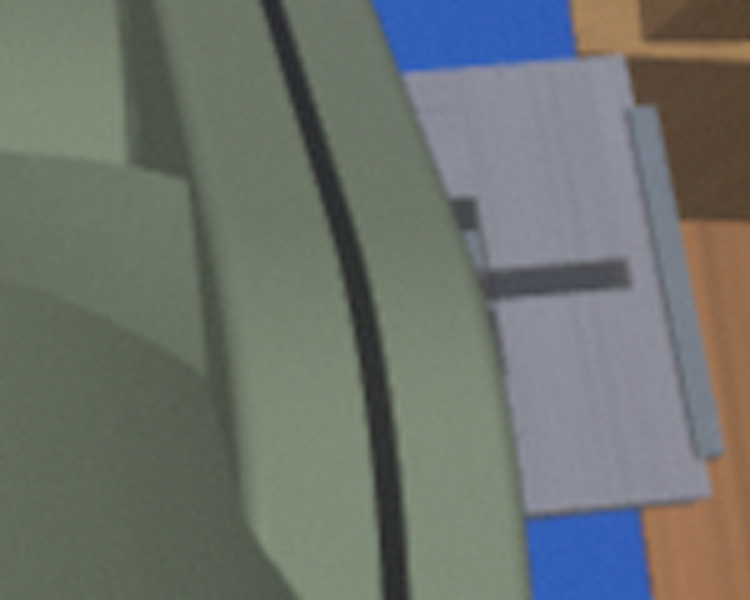

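View pics/sc17.png

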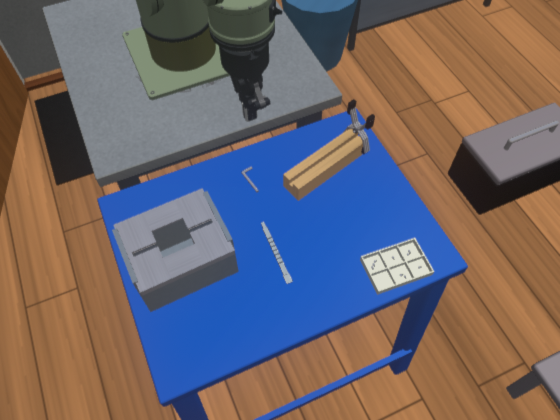

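Scene: panel absent from block and lid, notch (172,235 in full view) open, bystanders in place. One closer look with the wrist camera from above to confirm both flaps and the panel's position.

>>> jog_arm --deltas '[{"tx": 10,"ty": -15,"tz": 0,"wx": 0,"wy": 0,"wz": 0},{"tx": 10,"ty": -30,"tz": 0,"wx": 0,"wy": 0,"wz": 0},{"tx": 15,"ty": -35,"tz": 0,"wx": 0,"wy": 0,"wz": 0},{"tx": 15,"ty": -35,"tz": 0,"wx": 0,"wy": 0,"wz": 0},{"tx": 15,"ty": -35,"tz": 0,"wx": 0,"wy": 0,"wz": 0},{"tx": 15,"ty": -35,"tz": 0,"wx": 0,"wy": 0,"wz": 0},{"tx": 10,"ty": -20,"tz": 0,"wx": 0,"wy": 0,"wz": 0},{"tx": 10,"ty": -10,"tz": 0,"wx": 0,"wy": 0,"wz": 0},{"tx": 0,"ty": 0,"tz": 0,"wx": 0,"wy": 0,"wz": 0},{"tx": 0,"ty": 0,"tz": 0,"wx": 0,"wy": 0,"wz": 0}]'

```text
clock: 29.9
tcp_pos: [596.5, -212.4, 243.7]
orientation: [0.488, 0.512, -0.488, 0.512]
ft_force: [-0.2, 0.6, -0.1]
finger_gap: 0.3
```

Run:
```python
from h import *
f=snap('wrist','wr18');st()
a=cv2.imread('pics/wr18.png');cv2.imwrite('pics/wr18z.png',cv2.resize(a[80:330,150:410],None,fx=2.4,fy=2.4,interpolation=cv2.INTER_CUBIC))
for n in('panel_mid','flap_left','flap_right'):
    for r in arm.look_for(n,'wrist')[:1]: print(n,r['confidence'],w(f,r['location']).round(1))
```

```text
t 29.95 tcp [ 596.49 -212.07  243.92] gap 0.08 F [ 0.37 -0.48  0.87] T [0.   0.03 0.01]
toolx [-4.e-04  4.e-04 -1.e+00] tooly [ 9.988e-01  4.940e-02 -3.000e-04] yaw of tool y 2.83 j [ 0.23  0.8   0.14  1.23 -0.11  1.12  0.43]
panel_mid 0.8 [ 601.4 -211.4   72.2]
flap_left 0.77 [ 602.3 -143.2  119. ]
flap_right 0.79 [ 608.1 -244.5  125. ]
```

View pics/wr18z.png

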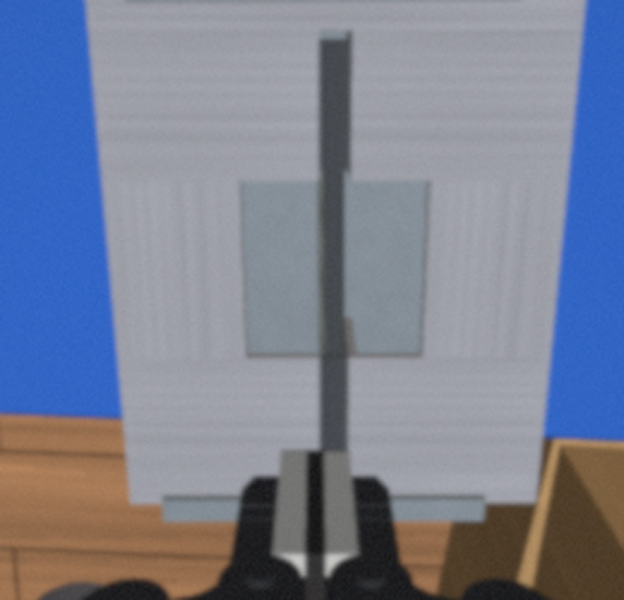

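The wrist view shows the panel standing on the box floor: its top edge runs down the notch, about cols 325–345 in the crop. Its measured height is z ≈ 72 mm, which equals 4 mm of floor plus 68 mm of panel. Both slot halves are covered by level flaps. The robot is clear of everything.

Run:
```python
from h import *
print(arm.hand_in()); print(arm.sense()['clock'])
```

```text
the job is handed in; nothing more can be done
None
the job is handed in; nothing more can be done
```

The cracked panel is inside the scrap box and the job was handed in at about 30 s. I gripped the panel in the block and felt it into the slot; the flaps pushed back with about 8 N at most in the readings. I then let go and pushed the last few millimetres on its top edge with the shut fingertips until it dropped.

**Last checks that agreed:**
- The wrist camera measured the panel's top edge at about 72 mm, which is right for it standing on the box floor.
- Both flaps looked level and shut, and the networks placed them at about 119 and 125 mm against 123 mm expected.
- The tray and spudger were where they started, within measuring error. The wrist force was near zero.

**What went wrong or was not confirmed:**
- **Knuckle contact:** before I let go of the panel, the finger knuckles landed on the steel lid. The wrist force read 38 to 40 N, right at the 40 N limit on the gripper pressing on things. That is the sum of all contacts, and most of it appears to have been on the lid rather than the glass. I backed off straight away and changed to pushing with the shut fingertips.
- **Hex key:** the last network check on the top camera did not find it. It shows in the scene picture in its original place.

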